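# Dock the cheese tools in the steriliser and start it

## Robot

A 7-joint arm with a two-finger parallel gripper is mounted at the origin on the work surface. World frame = base frame: x ahead of the robot, y to its left, z up, the work surface at z = 0. Lengths are in m, angles in rad, forces in N, time in s.
With the tool pointing down it reaches from about 0.4 to 0.875 m from the base axis. Payload 6.5 kg.
Tool frame: the origin (TCP) lies at the very end of the fingers, on their centre line; the grasp point (between the pads) lies 19 mm behind it; z points along the fingers, y is the direction in which the jaws open and shut (so a half turn about z gives the same grasp; the last joint's range is limited). The gripper opens to 85 mm and grips with 20 to 120 N. Pads are 22 mm wide; open, the fingers measure 114 mm over their backs; the gripper's body (76 mm by 85 mm) begins 54 mm behind the grasp point. The pads swing forward as they close: fully open they stand 13 mm farther back than shut.
Start: joints at [-1.218, 0.536, -0.004, 1.538, 0.003, 1.067, -0.071], TCP at [0.264, 0.594, 0.231] pointing down, gripper open.
Joint ranges: [-2.7, 2.7], [-0.37, 2.16], [-1.27, 1.26], [0.24, 2.4], [-1.31, 4.45], [0.19, 1.91], [-2.76, 2.76]. Speed limits (rad/s): [2.39, 2.39, 3.14, 3.14, 3.14, 3.14, 3.14].

## Interface

Orientations are given as a 3x3 rotation matrix whose columns are the frame's x, y, z axes.
In Python, from cell import * gives the robot as it stands. The module is installed in compiled form; this text tells all that it offers.
- The arm moves only by the tool servo_tool, never from a script. Its argument "deltas" is a list of rows, each an object of numbers: "ax", "ay", "az": the turn, a rotation vector about the tool's x, y, z scaled (see below); "dx", "dy", "dz": the shift along the tool's x, y, z scaled (see below); "fingers": the closure, from -1 (fully open) to 1 (shut). In form: [{"ax": .., "ay": .., "az": .., "dx": .., "dy": .., "dz": .., "fingers": ..}, ...]. A call has exactly 10 rows; each row shifts and turns the commanded pose from where the row before left it, along the tool's axes as they then stand; what a row does not reach is not made up. The controller multiplies each number of a shift by 4 cm and each number of a turn by 180 degrees. A row lasts 1/12 s, in which the tool goes at most 41.7 mm and 7.16 degrees, less where a joint would pass 70% of its speed; a pose out of reach is approached as far as the arm can. A call with a number of a shift or a turn outside -1 to 1 is refused whole. A call with a gripper value outside its range is refused whole. The fingers move at their own pace and stop on an object; "squeeze" is the grip in N (left out, the last holds). Time passes only in rows, so rows that do not move let the fingers close, or fill a call up. It gives the time, the measured TCP pose, the force and the opening at its end, in the units of the state.
- get_obs(): the state, without advancing time (a new reading comes with each control period).
- capture(name): name is "side" or "top"; returns (picture, depth): 480x640x3 uint8, red, green, blue; 480x640 float32, m along the optical axis (not along the pixel's ray), 0 where there is no reading.
- camera_params(name): a dict with "fx", "fy", "cx", "cy" (pixels), "pose" (4x4, takes a point from camera to world coordinates). Camera axes: x right, y down, z forward; pixel columns grow to the right and rows downward; lengths in m; the calibration is good to about 2 mm. A picture is of the moment at which its call begins. camera_params takes no time and is no camera call.
- finish_job(): hands the job in, once; it reports no verdict.
The state is a dict: "time": time; "joint_positions": joint angles; "dq": joint speeds; "joint_torque": joint torques, N m; "eef_pos": TCP position; "tool_rot": TCP orientation; "ft_force": force on the tool from outside, world axes, zero at the start; "ft_torque": the same for the moment, N m; "gripper_width": opening from 0.0 (shut) to 1.0 (fully open).
Only numpy, scipy, OpenCV 4.12 (cv2) and the standard library are available. Lean on these libraries where they do the work, as an engineer would, in place of code of your own. Each camera call takes 0.05 s, during which the arm holds its last target. There are 200 camera calls.

## Task

Stand the red-handled and the blue-handled cheese tools from the sloped drainer upright, handle up, each in the steriliser cup with the band of its own colour, lowering them home rather than dropping them. When both stand there released, push the spring-centred toggle on the dock right over to the side of the green lamp only, hold it there for a second and let it spring back to the middle. Leave the yellow tool in its cup, and do not shift the two green cheese moulds or the jar.

Things in the scene. Friction and masses are not known exactly. Their poses are not given: they have to be found in the camera images.
- red_trier: Cheese trier: red plastic handle, thick plain steel shaft. Round, 215 mm long, about 100 g: the top 103 mm is the handle, 22 mm in diameter, the rest steel. Origin at the middle of the steel tip, z along it to the handle end. Starts in the drainer sloping 35 degrees up from level, handle raised; centre of mass about 110 mm from the tip.
- blue_stirrer: Curd stirrer: blue plastic handle, thin 10 mm steel shaft with a thicker 14 mm end. Round, 215 mm long, about 100 g: the top 103 mm is the handle, 22 mm in diameter, the rest steel. Origin at the middle of the steel tip, z along it to the handle end. Starts in the drainer sloping 35 degrees up from level, handle raised; centre of mass about 110 mm from the tip.
- yellow_stirrer: Curd stirrer like the blue one with a yellow handle (215 mm long, handle 22 mm in diameter); it already stands loosely in the yellow-banded cup, its end about 232 mm above the table, and stays there. Origin at its tip, z along it to the handle end.
- red_cup: Round metal holder cup with a red band round it near the rim, fixed on the dock; 90 mm high, 35 mm outside, 28 mm inside diameter, floor 5 mm thick. Origin at the centre of its underside, z up. Which cup stands where in the row of three changes.
- blue_cup: Round metal holder cup with a blue band round it near the rim, fixed on the dock; 90 mm high, 35 mm outside, 28 mm inside diameter, floor 5 mm thick. Origin at the centre of its underside, z up. 
- yellow_cup: Round metal holder cup with a yellow band round it near the rim, fixed on the dock; 90 mm high, 35 mm outside, 28 mm inside diameter, floor 5 mm thick. Origin at the centre of its underside, z up. Occupied by the yellow tool.
- dock: Steriliser dock, fixed. White base plate 12 mm thick, from x -35 to 95 mm and y -135 to 135 mm in its frame, with a white strip 72 mm high along its far (+x) edge. The three cups stand on the plate in a row, at x 30 mm and y -90, 0 and 90 mm. Origin on the table, z up; +x points roughly away from the robot (yaw varies).
- toggle (a joint): Angle of the spring-centred momentary toggle on the grey box: 0 upright, positive as it leans to the dock's +y side, stops at -0.5 and 0.5 rad. It hinges about the dock's x direction, 47 mm above the table. Pushing it over sideways takes about 3 N at 35 mm above the pivot; it springs back to 0 when let go. It counts as pushed over beyond 0.3 rad.
- toggle_tip (a point): Centre of the toggle's black ball (16 mm in diameter), 52 mm from its pivot, on a steel stem 10 mm in diameter.
- switch_box (a point): Middle of the top of the grey switch box, where the toggle rises: dock x -105 mm, y 0, 45 mm above the table. The box is 75 mm (dock x) by 130 mm (dock y) and fixed to the dock on the side nearer the robot.
- green_lamp: Flat green disc 24 mm in diameter, 4 mm thick, on top of the grey switch box, 45 mm to one side (dock +y or -y, it changes) of the toggle: the side to push towards. Origin at the centre of its underside.
- grey_lamp: Flat light-grey disc, same size, on the other side of the toggle: the side not to push to.
- drainer: Sloped white wire drainer, fixed, yaw varies: floor plate 6 mm thick, 190 mm wide in y, x -105 to 45 mm in its frame. The two tools lie in its slots at y -40 and 40 mm (which is in which changes), tips low at x -85 mm against a 36 mm high front wall, handles raised towards +x (roughly away from the robot). Origin on the table.
- drainer_bar (a point): Middle of the drainer's wire crossbar (8 mm thick, along drainer y, 73 mm above the table, drainer x 29 mm). It carries each handle about 128 mm from the tip, between two short pegs 32 mm apart that rise to the height of the handle's axis; the handles overhang it freely beyond.
- mould_a: Green basket mould filled with a white cheese, 114 mm in diameter, 65 mm high, loose, about 0.7 kg; stands between drainer and dock near the robot. Origin at the centre of its underside. Leave alone.
- mould_b: Another such mould, beyond the dock. Leave alone.
- jar: Closed amber glass jar, 66 mm in diameter, 150 mm high, loose, standing between drainer and dock farther from the robot. Origin at the centre of its underside. Leave alone.
There are look-alikes about, which are no part of the job. What is meant by the red_trier is not white, and is the smaller of those in its own colour.

How it is judged:
On the way, in this order (a step that is already met when the one before it is completed fails the run):
1. both tools stand released, fully home in the cups of their own colours (z of red_trier in the frame of red_cup between -0.005 and 0.015 m and horizontal distance between red_trier and red_cup below 0.015 m and angle between each of red_trier, blue_stirrer's own z axis and vertical below 0.25 rad and z of blue_stirrer in the frame of blue_cup between -0.005 and 0.015 m and horizontal distance between blue_stirrer and blue_cup below 0.015 m and contact force between each of red_trier, blue_stirrer and the fingers below 0.05 N and linear speed of each of red_trier, blue_stirrer below 0.05 m/s), for 0.2 s.
2. with both tools standing, the toggle is held over to the green lamp's side (z of red_trier in the frame of red_cup between -0.005 and 0.015 m and horizontal distance between red_trier and red_cup below 0.015 m and angle between each of red_trier, blue_stirrer's own z axis and vertical below 0.25 rad and z of blue_stirrer in the frame of blue_cup between -0.005 and 0.015 m and horizontal distance between blue_stirrer and blue_cup below 0.015 m and ((y of green_lamp in the frame of dock above 0 m and value of joint toggle above 0.3 rad) or (y of green_lamp in the frame of dock below 0 m and value of joint toggle below -0.3 rad))), for 0.8 s.
At the end, for the whole second after the job is handed in: The red and blue tools stand handle up in the cups of their own colours: tip within 15 mm of the cup's axis and of its underside height, leaning less than 0.25 rad, released and at rest; the toggle is back within 0.08 rad of its middle (all of step 1 and value of joint toggle between -0.08 and 0.08 rad); the robot touches nothing.
It fails at once if a mould or the jar shifted more than 25 mm or tipped over (distance of any of mould_a, mould_b, jar from where it was at the start of the episode above 0.025 m or angle between any of mould_a, mould_b, jar's own z axis and vertical above 0.4 rad).
It fails at once if the yellow tool lifted or pulled out of its cup (distance of yellow_stirrer from where it was at the start of the episode above 0.03 m or angle between yellow_stirrer's own z axis and vertical above 0.35 rad).
It fails at once if the toggle pushed over to the grey lamp's side ((y of green_lamp in the frame of dock below 0 m and value of joint toggle above 0.25 rad) or (y of green_lamp in the frame of dock above 0 m and value of joint toggle below -0.25 rad)).
It fails at once if a tool dropped or slammed into its cup (faster than 0.65 m/s over or in it) ((horizontal distance between red_trier and red_cup below 0.025 m and z of red_trier in the frame of red_cup below 0.1 m and linear speed of red_trier above 0.65 m/s) or (horizontal distance between blue_stirrer and blue_cup below 0.025 m and z of blue_stirrer in the frame of blue_cup below 0.1 m and linear speed of blue_stirrer above 0.65 m/s)).
It also fails if it takes over 72 s, if anything falls off the work surface, if the arm or the gripper's body presses on something with over 40 N, if the wrist force passes 120 N, or if a joint passes its speed limit or range.

## Working session

There is one attempt and no reset: what is moved stays moved. The work goes in short steps, Python scripts to look and compute and a tool call to move; the robot and the scene stay as the last step left them, time stands still between calls to the robot, and variables do not carry over. Pictures are saved under pics/ and viewed, about 8 in all and at most 12, crops included, and the job is handed in when it is done.

Besides the shell and the picture viewer there is one more tool, called after "Call:" as a command line: name --argument value ..., lists and objects as JSON in quotes. servo_tool: Moves the arm, as the interface text tells. Shifts and turns lie within -1 to 1; 1 stands for 4 cm of shift or 180 degrees of turn. Its arguments: {"type":"object","properties":{"deltas":{"type":"array"},"squeeze":{"type":"number"}},"required":["deltas"]}

```bash
mkdir -p pics; cat > h.py <<'E'
from cell import *
import numpy as np, cv2
def cap(n):
    im,d=capture(n); return im,d,camera_params(n)
def pts(d,P):
    v,u=np.mgrid[:480,:640]
    c=np.stack([(u-P['cx'])*d/P['fx'],(v-P['cy'])*d/P['fy'],d],-1)
    return c@P['pose'][:3,:3].T+P['pose'][:3,3]
def save(n,im): cv2.imwrite('pics/'+n,cv2.cvtColor(im,cv2.COLOR_RGB2BGR))
E
python3 - <<'E'
from h import *
o=get_obs(); print(o['time'],o['eef_pos'],o['tool_rot'],o['gripper_width'])
for n in('top','side'):
    im,d,P=cap(n); save(n+'0.png',im); np.savez(n+'0.npz',im=im,d=d,xyz=pts(d,P)); print(n,P['fx'],P['pose'].round(3).tolist(),(d>0).mean())
E
```

```text
0.0 [0.2640895  0.59325256 0.23040177] [[-9.13612991e-01  4.06584497e-01 -5.90680724e-04]
 [ 4.06584910e-01  9.13611575e-01 -1.61281554e-03]
 [-1.16093049e-04 -1.71365110e-03 -9.99998525e-01]] 1.0015596731405494
top 527.0455669457043 [[0.006, -0.99, 0.139, 0.382], [-1.0, -0.008, -0.014, 0.012], [0.015, -0.139, -0.99, 1.161], [0.0, 0.0, 0.0, 1.0]] 0.9959602864583333
side 465.07433833509845 [[0.777, -0.489, 0.397, 0.093], [-0.629, -0.599, 0.495, -0.537], [-0.004, -0.634, -0.773, 0.934], [0.0, 0.0, 0.0, 1.0]] 0.99603515625
```

View pics/top0.png

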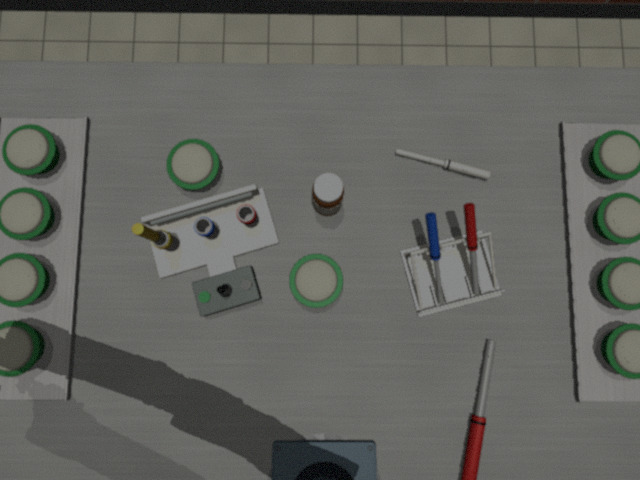

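View pics/side0.png

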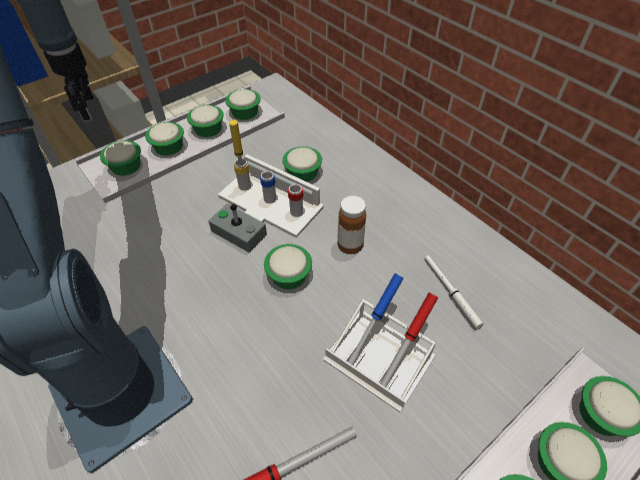

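Targets: small red tool in the drainer (top px 471,225). The large red one (475,430) is the bigger look-alike, and the white one (440,165) is ruled out by colour. Now I'll measure and confirm with a crop.

```bash
cat > m.py <<'E'
from h import *
D={n:np.load(n+'0.npz') for n in('top','side')}
def comps(n,lo,hi,zmin,zmax,amin=15,lo2=None,hi2=None):
    im=D[n]['im'];X=D[n]['xyz'];h=cv2.cvtColor(im,cv2.COLOR_RGB2HSV)
    m=cv2.inRange(h,lo,hi)
    if lo2: m|=cv2.inRange(h,lo2,hi2)
    m[(X[...,2]<zmin)|(X[...,2]>zmax)|(X[...,0]<.25)]=0
    k,l,s,c=cv2.connectedComponentsWithStats(m)
    return [(X[l==i],c[i],s[i]) for i in range(1,k) if s[i,4]>=amin]
C={'red':((0,120,50),(8,255,255),(172,120,50),(180,255,255)),'blue':((105,120,40),(125,255,255)),'yel':((20,120,50),(32,255,255)),'green':((45,100,50),(85,255,255))}
for n in D:
  for k,c in C.items():
    for X,p,s in comps(n,c[0],c[1],.01,.4,15,*c[2:]):
        m=np.median(X,0); u,sv,v=np.linalg.svd(X-X.mean(0),full_matrices=False)
        a=v[0]*np.sign(v[0][2]) ; t=(X-X.mean(0))@a
        print(n,k,p.round(0),s[4],'mean',X.mean(0).round(3),'min',X.min(0).round(3),'max',X.max(0).round(3),'ax',a.round(3),'ends',(X.mean(0)+a*np.percentile(t,1)).round(3),(X.mean(0)+a*np.percentile(t,99)).round(3))
t=D['top']['im']; s=D['side']['im']
a=cv2.resize(t[180:320,390:520],(520,560)); save('crop1.png',a)
# grey box top & plate
for n in D:
    X=D[n]['xyz']; m=((abs(X[...,2]-.045)<.004)&(X[...,1]>.05)&(X[...,1]<.4)&(X[...,0]>.3)&(X[...,0]<.55)).astype(np.uint8)
    c=max(cv2.findContours(m,0,2)[0],key=cv2.contourArea); q=np.zeros_like(m);cv2.drawContours(q,[c],-1,1,-1)
    Y=X[(q>0)&(m>0)][:,:2].astype(np.float32); print(n,'box',cv2.minAreaRect(Y))
    m=((X[...,2]>.062)&(X[...,2]<.08)&(X[...,1]>.05)&(X[...,1]<.45)&(X[...,0]>.5)&(X[...,0]<.8)).astype(np.uint8)
    m[D[n]['im'].min(2)<110]=0
    Y=X[m>0][:,:2].astype(np.float32); print(n,'strip',len(Y),cv2.minAreaRect(Y))
E
python3 m.py
```

```text
top red [470. 226.] 427 mean [ 0.549 -0.292  0.116] min [ 0.504 -0.31   0.083] max [ 0.594 -0.274  0.145] ax [0.81  0.205 0.549] ends [ 0.505 -0.303  0.086] [ 0.586 -0.282  0.141]
top red [251. 219.] 29 mean [0.564 0.153 0.092] min [0.555 0.146 0.08 ] max [0.581 0.165 0.1  ] ax [-0.751  0.592  0.293] ends [0.577 0.142 0.087] [0.553 0.161 0.096]
top blue [433. 236.] 408 mean [ 0.529 -0.215  0.117] min [ 0.485 -0.233  0.081] max [ 0.574 -0.198  0.145] ax [0.811 0.204 0.548] ends [ 0.485 -0.226  0.087] [ 0.566 -0.205  0.141]
top blue [210. 231.] 30 mean [0.539 0.237 0.092] min [0.529 0.231 0.077] max [0.555 0.249 0.099] ax [-0.768  0.501  0.398] ends [0.552 0.228 0.085] [0.527 0.245 0.098]
top yel [141. 231.] 150 mean [0.519 0.333 0.219] min [0.511 0.325 0.148] max [0.53  0.345 0.236] ax [0.112 0.097 0.989] ends [0.512 0.327 0.151] [0.521 0.335 0.235]
top yel [168. 242.] 39 mean [0.516 0.322 0.089] min [0.504 0.316 0.015] max [0.543 0.34  0.099] ax [-0.484 -0.133  0.865] ends [0.542 0.329 0.042] [0.51  0.321 0.099]
top green [ 33. 152.] 595 mean [0.713 0.63  0.056] min [0.663 0.583 0.05
[... 8213 characters left out ...]
 0.54  -0.6    0.057] [ 0.627 -0.667  0.057]
side green [516. 477.] 113 mean [ 0.471 -0.6    0.057] min [ 0.448 -0.618  0.053] max [ 0.49  -0.584  0.061] ax [ 0.779 -0.627  0.003] ends [ 0.452 -0.584  0.057] [ 0.49  -0.615  0.057]
top box ((0.4189114272594452, 0.21087118983268738), (0.07513374090194702, 0.1304539293050766), 17.458707809448242)
top strip 1207 ((0.6602437496185303, 0.2857343256473541), (0.13354569673538208, 0.2478598803281784), 17.25407600402832)
side box ((0.420291930437088, 0.2101779580116272), (0.07656243443489075, 0.1320044994354248), 17.724416732788086)
side strip 824 ((0.6140072345733643, 0.25597336888313293), (0.2000635713338852, 0.19902469217777252), 66.56269073486328)
```

View pics/crop1.png

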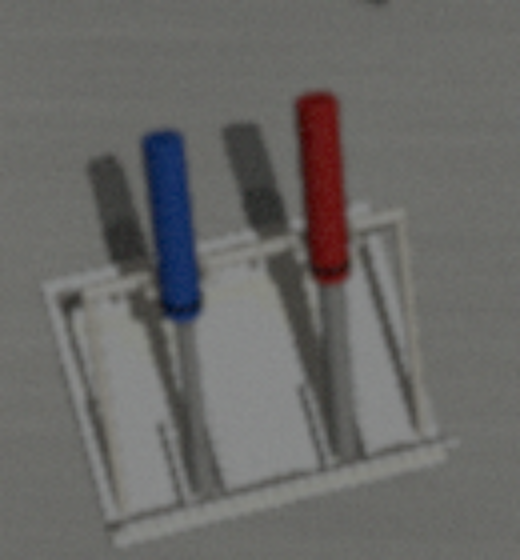

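```bash
cat >> h.py <<'E'
from scipy.spatial.transform import Rotation as Ro
def pose(G,yaw,phi):
    y,p=np.radians([yaw,phi]); f=np.array([np.cos(y),np.sin(y),0]); u=np.array([0,0,1.])
    z=np.sin(p)*f-np.cos(p)*u; x=np.cos(p)*f+np.sin(p)*u
    R=np.stack([x,np.cross(z,x),z],1); return np.array(G)+.019*z,R
def state():
    o=get_obs(); R=np.array(o['tool_rot']).reshape(3,3); p=np.array(o['eef_pos']); z=R[:,2]
    print('t',round(o['time'],2),'G',(p-.019*z).round(4),'yaw',np.degrees(np.arctan2(R[1,0],R[0,0])).round(1),'phi',np.degrees(np.arctan2(R[2,0],-R[2,2])).round(1),'q',np.round(o['joint_positions'],2),'w',round(o['gripper_width'],3),'F',np.round(o['ft_force'],1)); return p,R
def plan(G,yaw,phi,n,start=None):
    p,R=start or state(); pt,Rt=pose(G,yaw,phi); p0,R0=p.copy(),R.copy()
    rv=(Ro.from_matrix(R0).inv()*Ro.from_matrix(Rt)).as_rotvec()
    print('turn',np.degrees(np.linalg.norm(rv)).round(1),'shift',np.linalg.norm(pt-p0).round(3))
    for i in range(1,n+1):
        w=p0+(pt-p0)*i/n; d=np.round(R.T@(w-p)/.04,2)
        r=np.round(((Ro.from_matrix(R).inv()*Ro.from_matrix(R0)*Ro.from_rotvec(rv*i/n)).as_rotvec())/np.pi,3)
        print('ax %g ay %g az %g dx %g dy %g dz %g'%(*(r+0.),*(d+0.)))
        p=p+R@(d*.04); R=R@Ro.from_rotvec(r*np.pi).as_matrix()
    return p,R
E
python3 - <<'E'
from h import *
# cup rims
for n in('top','side'):
    X=np.load(n+'0.npz')['xyz']
    for k,c in dict(blue=(.548,.251),red=(.575,.165)).items():
        m=(abs(X[...,2]-.101)<.005)&(np.hypot(X[...,0]-c[0],X[...,1]-c[1])<.03); Y=X[m]
        A=np.c_[2*Y[:,:2],np.ones(len(Y))]; s=np.linalg.lstsq(A,(Y[:,:2]**2).sum(1),rcond=None)[0]
        print(n,k,len(Y),'fit',s[:2].round(4),np.sqrt(s[2]+s[0]**2+s[1]**2).round(4),'rect',cv2.minAreaRect(Y[:,:2].astype(np.float32)))
p,R=state()
s=plan((.42,.15,.27),-45,0,15)
plan((.525,-.22,.26),14.3,-20,15,s)
E
```

```text
top blue 134 fit [0.5478 0.2506] 0.0165 rect ((0.5480561256408691, 0.2499920129776001), (0.037410274147987366, 0.036485668271780014), 1.6066920757293701)
top red 129 fit [0.5744 0.1651] 0.0164 rect ((0.5744457244873047, 0.16539154946804047), (0.03722603619098663, 0.035517048090696335), 89.68873596191406)
side blue 88 fit [0.5491 0.2492] 0.0166 rect ((0.5490443110466003, 0.2483186572790146), (0.03729426860809326, 0.03630703687667847), 8.985164642333984)
side red 92 fit [0.5755 0.1633] 0.0161 rect ((0.5751836895942688, 0.1623961180448532), (0.03493146970868111, 0.03594948351383209), 52.03911209106445)
t 0.1 G [0.2641 0.5933 0.2495] yaw 156.0 phi -0.0 q [-1.22  0.54 -0.    1.54  0.    1.07 -0.07] w 1.002 F [ 0.2 -0.5  0.2]
t 0.1 G [0.2641 0.5933 0.2495] yaw 156.0 phi -0.0 q [-1.22  0.54 -0.    1.54  0.    1.07 -0.07] w 1.002 F [ 0.2 -0.5  0.2]
turn 159.0 shift 0.47
ax 0 ay 0 az -0.059 dx -0.54 dy -0.57 dz -0.03
ax 0 ay 0 az -0.059 dx -0.42 dy -0.66 dz -0.04
ax 0 ay 0 az -0.059 dx -0.3 dy -0.72 dz -0.03
ax 0 ay 0 az -0.059 dx -0.15 dy -0.77 dz -0.03
ax 0 ay 0 az -0.058 dx -0.01 dy -0.78 
[... 595 characters left out ...]
0.003 ay -0.007 az -0.021 dx 0.5 dy 0.39 dz 0.01
ax -0.004 ay -0.007 az -0.022 dx 0.48 dy 0.43 dz -0.01
ax -0.004 ay -0.007 az -0.022 dx 0.45 dy 0.46 dz -0.01
ax -0.004 ay -0.006 az -0.022 dx 0.41 dy 0.49 dz -0.01
ax -0.004 ay -0.007 az -0.021 dx 0.38 dy 0.51 dz -0.01
ax -0.003 ay -0.007 az -0.022 dx 0.35 dy 0.55 dz -0.02
ax -0.004 ay -0.007 az -0.022 dx 0.3 dy 0.56 dz -0.01
ax -0.004 ay -0.006 az -0.022 dx 0.27 dy 0.58 dz -0.02
ax -0.004 ay -0.007 az -0.021 dx 0.23 dy 0.6 dz -0.01
ax -0.004 ay -0.007 az -0.022 dx 0.18 dy 0.62 dz -0.01
ax -0.003 ay -0.006 az -0.022 dx 0.14 dy 0.62 dz -0.01
ax -0.004 ay -0.007 az -0.022 dx 0.1 dy 0.63 dz 0
ax -0.004 ay -0.007 az -0.021 dx 0.05 dy 0.64 dz 0.01
```

```bash
python3 - <<'E'
from h import *
s=plan((.37,.35,.26),108.5,0,10)
s=plan((.45,.07,.26),61,0,10,s)
plan((.53,-.218,.25),14.3,-15,10,s)
E
```

```text
t 0.1 G [0.2641 0.5933 0.2495] yaw 156.0 phi -0.0 q [-1.22  0.54 -0.    1.54  0.    1.07 -0.07] w 1.002 F [ 0.2 -0.5  0.2]
turn 47.5 shift 0.266
ax 0 ay 0 az 0.026 dx -0.49 dy -0.45 dz -0.03
ax 0 ay 0 az 0.027 dx -0.52 dy -0.4 dz -0.02
ax 0 ay 0 az 0.026 dx -0.56 dy -0.37 dz -0.03
ax 0 ay 0 az 0.027 dx -0.58 dy -0.31 dz -0.02
ax 0 ay 0 az 0.026 dx -0.61 dy -0.26 dz -0.03
ax 0 ay 0 az 0.026 dx -0.63 dy -0.22 dz -0.02
ax 0 ay 0 az 0.027 dx -0.64 dy -0.16 dz -0.03
ax 0 ay 0 az 0.026 dx -0.66 dy -0.1 dz -0.02
ax 0 ay 0 az 0.027 dx -0.66 dy -0.05 dz -0.03
ax 0 ay 0 az 0.026 dx -0.66 dy 0 dz -0.02
turn 47.5 shift 0.291
ax 0 ay 0 az 0.026 dx -0.73 dy -0.03 dz 0
ax 0 ay 0 az 0.027 dx -0.73 dy 0.02 dz 0
ax 0 ay 0 az 0.026 dx -0.72 dy 0.09 dz 0
ax 0 ay 0 az 0.027 dx -0.71 dy 0.15 dz 0
ax 0 ay 0 az 0.026 dx -0.7 dy 0.21 dz 0
ax 0 ay 0 az 0.026 dx -0.68 dy 0.26 dz 0
ax 0 ay 0 az 0.027 dx -0.65 dy 0.32 dz 0
ax 0 ay 0 az 0.026 dx -0.63 dy 0.37 dz 0
ax 0 ay 0 az 0.026 dx -0.59 dy 0.42 dz 0
ax 0 ay 0.001 az 0.027 dx -0.56 dy 0.47 dz 0
turn 48.9 shift 0.299
ax 0.003 ay -0.008 az 0.026 dx -0.54 dy 0.52 dz 0.02
ax 0.004 ay -0.008 az 0.026 dx -0.5 dy 0.55 dz 0.03
ax 0.003 ay -0.008 az 0.025 dx -0.45 dy 0.6 dz 0.04
ax 0.004 ay -0.008 az 0.026 dx -0.39 dy 0.63 dz 0.04
ax 0.003 ay -0.008 az 0.026 dx -0.35 dy 0.66 dz 0.04
ax 0.003 ay -0.007 az 0.026 dx -0.29 dy 0.69 dz 0.05
ax 0.004 ay -0.008 az 0.025 dx -0.23 dy 0.71 dz 0.04
ax 0.003 ay -0.008 az 0.026 dx -0.17 dy 0.73 dz 0.04
ax 0.003 ay -0.008 az 0.026 dx -0.11 dy 0.74 dz 0.03
ax 0.004 ay -0.008 az 0.026 dx -0.06 dy 0.74 dz 0.03
```

Call:
servo_tool --deltas '[{"az": 0.026, "dx": -0.49, "dy": -0.45, "dz": -0.03, "fingers": -0.2}, {"az": 0.027, "dx": -0.52, "dy": -0.4, "dz": -0.02, "fingers": -0.2}, {"az": 0.026, "dx": -0.56, "dy": -0.37, "dz": -0.03, "fingers": -0.2}, {"az": 0.027, "dx": -0.58, "dy": -0.31, "dz": -0.02, "fingers": -0.2}, {"az": 0.026, "dx": -0.61, "dy": -0.26, "dz": -0.03, "fingers": -0.2}, {"az": 0.026, "dx": -0.63, "dy": -0.22, "dz": -0.02, "fingers": -0.2}, {"az": 0.027, "dx": -0.64, "dy": -0.16, "dz": -0.03, "fingers": -0.2}, {"az": 0.026, "dx": -0.66, "dy": -0.1, "dz": -0.02, "fingers": -0.2}, {"az": 0.027, "dx": -0.66, "dy": -0.05, "dz": -0.03, "fingers": -0.2}, {"az": 0.026, "dx": -0.66, "dy": 0, "dz": -0.02, "fingers": -0.2}]' --squeeze 80

```text
invalid input at $.deltas[0]: expected keys ax, ay, az, dx, dy, dz, fingers
```

Call:
servo_tool --deltas '[{"az": 0.026, "dx": -0.73, "dy": -0.03, "dz": 0, "fingers": -0.2}, {"az": 0.027, "dx": -0.73, "dy": 0.02, "dz": 0, "fingers": -0.2}, {"az": 0.026, "dx": -0.72, "dy": 0.09, "dz": 0, "fingers": -0.2}, {"az": 0.027, "dx": -0.71, "dy": 0.15, "dz": 0, "fingers": -0.2}, {"az": 0.026, "dx": -0.7, "dy": 0.21, "dz": 0, "fingers": -0.2}, {"az": 0.026, "dx": -0.68, "dy": 0.26, "dz": 0, "fingers": -0.2}, {"az": 0.027, "dx": -0.65, "dy": 0.32, "dz": 0, "fingers": -0.2}, {"az": 0.026, "dx": -0.63, "dy": 0.37, "dz": 0, "fingers": -0.2}, {"az": 0.026, "dx": -0.59, "dy": 0.42, "dz": 0, "fingers": -0.2}, {"az": 0.027, "dx": -0.56, "dy": 0.47, "dz": 0, "fingers": -0.2}]'

```text
invalid input at $.deltas[0]: expected keys ax, ay, az, dx, dy, dz, fingers
```

Call:
servo_tool --deltas '[{"ax": 0.003, "ay": -0.008, "az": 0.026, "dx": -0.54, "dy": 0.52, "dz": 0.02, "fingers": -0.2}, {"ax": 0.004, "ay": -0.008, "az": 0.026, "dx": -0.5, "dy": 0.55, "dz": 0.03, "fingers": -0.2}, {"ax": 0.003, "ay": -0.008, "az": 0.025, "dx": -0.45, "dy": 0.6, "dz": 0.04, "fingers": -0.2}, {"ax": 0.004, "ay": -0.008, "az": 0.026, "dx": -0.39, "dy": 0.63, "dz": 0.04, "fingers": -0.2}, {"ax": 0.003, "ay": -0.008, "az": 0.026, "dx": -0.35, "dy": 0.66, "dz": 0.04, "fingers": -0.2}, {"ax": 0.003, "ay": -0.007, "az": 0.026, "dx": -0.29, "dy": 0.69, "dz": 0.05, "fingers": -0.2}, {"ax": 0.004, "ay": -0.008, "az": 0.025, "dx": -0.23, "dy": 0.71, "dz": 0.04, "fingers": -0.2}, {"ax": 0.003, "ay": -0.008, "az": 0.026, "dx": -0.17, "dy": 0.73, "dz": 0.04, "fingers": -0.2}, {"ax": 0.003, "ay": -0.008, "az": 0.026, "dx": -0.11, "dy": 0.74, "dz": 0.03, "fingers": -0.2}, {"ax": 0.004, "ay": -0.008, "az": 0.026, "dx": -0.06, "dy": 0.74, "dz": 0.03, "fingers": -0.2}]'

```text
time: 0.93
eef_pos: [0.5354, 0.6881, 0.2221]
tool_rot: [[-0.347, 0.934, 0.086], [0.905, 0.358, -0.231], [-0.246, -0.002, -0.969]]
ft_force: [3.1, 0.2, 0.8]
gripper_width: 0.602
```

```bash
python3 - <<'E'
from h import *
plan((.541,-.2155,.20),14.3,-36,10)
E
```

```text
t 0.93 G [0.5338 0.6925 0.2405] yaw 111.0 phi -14.3 q [-1.09  1.21  0.34  0.34 -0.11  1.75 -0.59] w 0.602 F [3.1 0.2 0.8]
turn 98.5 shift 0.907
ax 0.023 ay -0.009 az 0.049 dx -2.02 dy -0.82 dz 0.61
ax 0.023 ay -0.009 az 0.049 dx -2.11 dy -0.46 dz 0.72
ax 0.023 ay -0.009 az 0.049 dx -2.12 dy -0.07 dz 0.8
ax 0.022 ay -0.009 az 0.048 dx -2.08 dy 0.3 dz 0.84
ax 0.023 ay -0.009 az 0.049 dx -1.98 dy 0.68 dz 0.87
ax 0.023 ay -0.009 az 0.049 dx -1.83 dy 1.03 dz 0.87
ax 0.023 ay -0.009 az 0.049 dx -1.61 dy 1.36 dz 0.82
ax 0.023 ay -0.009 az 0.049 dx -1.37 dy 1.65 dz 0.76
ax 0.023 ay -0.009 az 0.049 dx -1.07 dy 1.88 dz 0.66
ax 0.023 ay -0.009 az 0.049 dx -0.75 dy 2.07 dz 0.55
```

The first two calls were refused because every key is required, so only the third ran. The arm is in free space, so I'll re-plan from here.

```bash
python3 - <<'E'
from h import *
s=plan((.38,.41,.27),85,0,10)
s=plan((.44,.08,.26),48,0,10,s)
plan((.53,-.218,.25),14.3,-18,10,s)
E
```

```text
t 0.93 G [0.5338 0.6925 0.2405] yaw 111.0 phi -14.3 q [-1.09  1.21  0.34  0.34 -0.11  1.75 -0.59] w 0.602 F [3.1 0.2 0.8]
turn 29.6 shift 0.32
ax 0.002 ay 0.008 az 0.014 dx -0.51 dy -0.61 dz 0.06
ax 0.001 ay 0.008 az 0.015 dx -0.54 dy -0.59 dz 0.04
ax 0.002 ay 0.007 az 0.014 dx -0.57 dy -0.56 dz 0.04
ax 0.002 ay 0.008 az 0.014 dx -0.59 dy -0.54 dz 0.03
ax 0.002 ay 0.008 az 0.015 dx -0.62 dy -0.51 dz 0.01
ax 0.001 ay 0.008 az 0.014 dx -0.64 dy -0.48 dz 0
ax 0.002 ay 0.008 az 0.014 dx -0.66 dy -0.45 dz -0.01
ax 0.002 ay 0.007 az 0.015 dx -0.68 dy -0.42 dz -0.03
ax 0.002 ay 0.008 az 0.014 dx -0.69 dy -0.39 dz -0.04
ax 0.001 ay 0.008 az 0.015 dx -0.72 dy -0.36 dz -0.06
turn 36.9 shift 0.335
ax 0 ay 0 az 0.021 dx -0.81 dy 0.22 dz 0.03
ax 0 ay 0 az 0.02 dx -0.79 dy 0.28 dz 0.02
ax 0 ay 0 az 0.021 dx -0.77 dy 0.32 dz 0.03
ax 0 ay 0 az 0.02 dx -0.75 dy 0.38 dz 0.02
ax 0 ay 0 az 0.021 dx -0.73 dy 0.42 dz 0.03
ax 0 ay 0 az 0.02 dx -0.69 dy 0.47 dz 0.02
ax 0 ay 0 az 0.021 dx -0.67 dy 0.51 dz 0.03
ax 0 ay 0 az 0.02 dx -0.63 dy 0.55 dz 0.02
ax 0 ay 0 az 0.021 dx -0.59 dy 0.59 dz 0.03
ax 0 ay 0 az 0.02 dx -0.55 dy 0.63 dz 0.02
turn 38.1 shift 0.311
ax 0.003 ay -0.01 az 0.019 dx -0.42 dy 0.66 dz 0.02
ax 0.003 ay -0.009 az 0.018 dx -0.37 dy 0.68 dz 0.03
ax 0.003 ay -0.01 az 0.019 dx -0.34 dy 0.7 dz 0.04
ax 0.003 ay -0.01 az 0.018 dx -0.29 dy 0.72 dz 0.03
ax 0.003 ay -0.01 az 0.019 dx -0.25 dy 0.74 dz 0.04
ax 0.003 ay -0.009 az 0.018 dx -0.2 dy 0.75 dz 0.04
ax 0.003 ay -0.01 az 0.019 dx -0.16 dy 0.76 dz 0.03
ax 0.003 ay -0.01 az 0.019 dx -0.11 dy 0.77 dz 0.04
ax 0.003 ay -0.009 az 0.018 dx -0.07 dy 0.77 dz 0.02
ax 0.003 ay -0.01 az 0.019 dx -0.02 dy 0.78 dz 0.03
```

Call:
servo_tool --deltas '[{"ax": 0.002, "ay": 0.008, "az": 0.014, "dx": -0.51, "dy": -0.61, "dz": 0.06, "fingers": -0.2}, {"ax": 0.001, "ay": 0.008, "az": 0.015, "dx": -0.54, "dy": -0.59, "dz": 0.04, "fingers": -0.2}, {"ax": 0.002, "ay": 0.007, "az": 0.014, "dx": -0.57, "dy": -0.56, "dz": 0.04, "fingers": -0.2}, {"ax": 0.002, "ay": 0.008, "az": 0.014, "dx": -0.59, "dy": -0.54, "dz": 0.03, "fingers": -0.2}, {"ax": 0.002, "ay": 0.008, "az": 0.015, "dx": -0.62, "dy": -0.51, "dz": 0.01, "fingers": -0.2}, {"ax": 0.001, "ay": 0.008, "az": 0.014, "dx": -0.64, "dy": -0.48, "dz": 0, "fingers": -0.2}, {"ax": 0.002, "ay": 0.008, "az": 0.014, "dx": -0.66, "dy": -0.45, "dz": -0.01, "fingers": -0.2}, {"ax": 0.002, "ay": 0.007, "az": 0.015, "dx": -0.68, "dy": -0.42, "dz": -0.03, "fingers": -0.2}, {"ax": 0.002, "ay": 0.008, "az": 0.014, "dx": -0.69, "dy": -0.39, "dz": -0.04, "fingers": -0.2}, {"ax": 0.001, "ay": 0.008, "az": 0.015, "dx": -0.72, "dy": -0.36, "dz": -0.06, "fingers": -0.2}]' --squeeze 80

```text
time: 1.77
eef_pos: [0.3963, 0.4237, 0.2542]
tool_rot: [[0.063, 0.998, 0.003], [0.998, -0.063, -0.012], [-0.012, 0.004, -1.0]]
ft_force: [0.2, 0.1, 0.6]
gripper_width: 0.601
```

Call:
servo_tool --deltas '[{"ax": 0, "ay": 0, "az": 0.021, "dx": -0.81, "dy": 0.22, "dz": 0.03, "fingers": -0.2}, {"ax": 0, "ay": 0, "az": 0.02, "dx": -0.79, "dy": 0.28, "dz": 0.02, "fingers": -0.2}, {"ax": 0, "ay": 0, "az": 0.021, "dx": -0.77, "dy": 0.32, "dz": 0.03, "fingers": -0.2}, {"ax": 0, "ay": 0, "az": 0.02, "dx": -0.75, "dy": 0.38, "dz": 0.02, "fingers": -0.2}, {"ax": 0, "ay": 0, "az": 0.021, "dx": -0.73, "dy": 0.42, "dz": 0.03, "fingers": -0.2}, {"ax": 0, "ay": 0, "az": 0.02, "dx": -0.69, "dy": 0.47, "dz": 0.02, "fingers": -0.2}, {"ax": 0, "ay": 0, "az": 0.021, "dx": -0.67, "dy": 0.51, "dz": 0.03, "fingers": -0.2}, {"ax": 0, "ay": 0, "az": 0.02, "dx": -0.63, "dy": 0.55, "dz": 0.02, "fingers": -0.2}, {"ax": 0, "ay": 0, "az": 0.021, "dx": -0.59, "dy": 0.59, "dz": 0.03, "fingers": -0.2}, {"ax": 0, "ay": 0, "az": 0.02, "dx": -0.55, "dy": 0.63, "dz": 0.02, "fingers": -0.2}]'

```text
time: 2.6
eef_pos: [0.4664, 0.0957, 0.2488]
tool_rot: [[0.65, 0.76, 0.003], [0.76, -0.65, -0.013], [-0.008, 0.011, -1.0]]
ft_force: [0.9, -0.1, 0.5]
gripper_width: 0.604
```

Call:
servo_tool --deltas '[{"ax": 0.003, "ay": -0.01, "az": 0.019, "dx": -0.42, "dy": 0.66, "dz": 0.02, "fingers": -0.2}, {"ax": 0.003, "ay": -0.009, "az": 0.018, "dx": -0.37, "dy": 0.68, "dz": 0.03, "fingers": -0.2}, {"ax": 0.003, "ay": -0.01, "az": 0.019, "dx": -0.34, "dy": 0.7, "dz": 0.04, "fingers": -0.2}, {"ax": 0.003, "ay": -0.01, "az": 0.018, "dx": -0.29, "dy": 0.72, "dz": 0.03, "fingers": -0.2}, {"ax": 0.003, "ay": -0.01, "az": 0.019, "dx": -0.25, "dy": 0.74, "dz": 0.04, "fingers": -0.2}, {"ax": 0.003, "ay": -0.009, "az": 0.018, "dx": -0.2, "dy": 0.75, "dz": 0.04, "fingers": -0.2}, {"ax": 0.003, "ay": -0.01, "az": 0.019, "dx": -0.16, "dy": 0.76, "dz": 0.03, "fingers": -0.2}, {"ax": 0.003, "ay": -0.01, "az": 0.019, "dx": -0.11, "dy": 0.77, "dz": 0.04, "fingers": -0.2}, {"ax": 0.003, "ay": -0.009, "az": 0.018, "dx": -0.07, "dy": 0.77, "dz": 0.02, "fingers": -0.2}, {"ax": 0.003, "ay": -0.01, "az": 0.019, "dx": -0.02, "dy": 0.78, "dz": 0.03, "fingers": -0.2}]'

```text
time: 3.43
eef_pos: [0.5595, -0.2009, 0.2433]
tool_rot: [[0.916, 0.271, -0.296], [0.254, -0.962, -0.095], [-0.311, 0.012, -0.95]]
ft_force: [1.3, -1.0, 0.6]
gripper_width: 0.598
```

```bash
python3 - <<'E'
from h import *
plan((.541,-.2155,.20),14.3,-36,10)
E
```

```text
t 3.43 G [ 0.5651 -0.1991  0.2614] yaw 15.5 phi -18.1 q [-0.31  0.72  0.81  1.49 -0.3   1.37 -0.78] w 0.598 F [ 1.3 -1.   0.6]
turn 18.0 shift 0.068
ax 0.001 ay -0.01 az 0.001 dx -0.03 dy 0.02 dz 0.17
ax 0 ay -0.01 az 0 dx -0.03 dy 0.02 dz 0.16
ax 0.001 ay -0.01 az 0.001 dx -0.02 dy 0.02 dz 0.17
ax 0.001 ay -0.01 az 0 dx -0.02 dy 0.02 dz 0.17
ax 0 ay -0.01 az 0.001 dx -0.01 dy 0.02 dz 0.16
ax 0.001 ay -0.01 az 0 dx -0.01 dy 0.03 dz 0.17
ax 0.001 ay -0.01 az 0.001 dx 0 dy 0.02 dz 0.17
ax 0.001 ay -0.009 az 0 dx 0.01 dy 0.02 dz 0.17
ax 0 ay -0.01 az 0.001 dx 0.01 dy 0.02 dz 0.17
ax 0.001 ay -0.01 az 0 dx 0.01 dy 0.03 dz 0.16
```

Call:
servo_tool --deltas '[{"ax": 0.001, "ay": -0.01, "az": 0.001, "dx": -0.02, "dy": 0.02, "dz": 0.17, "fingers": -0.2}, {"ax": 0, "ay": -0.01, "az": 0, "dx": -0.02, "dy": 0.02, "dz": 0.17, "fingers": -0.2}, {"ax": 0.001, "ay": -0.01, "az": 0.001, "dx": -0.02, "dy": 0.02, "dz": 0.17, "fingers": -0.2}, {"ax": 0.001, "ay": -0.01, "az": 0, "dx": -0.02, "dy": 0.02, "dz": 0.17, "fingers": -0.2}, {"ax": 0, "ay": -0.01, "az": 0.001, "dx": -0.01, "dy": 0.02, "dz": 0.17, "fingers": -0.2}, {"ax": 0.001, "ay": -0.01, "az": 0, "dx": -0.01, "dy": 0.02, "dz": 0.17, "fingers": -0.2}, {"ax": 0.001, "ay": -0.01, "az": 0.001, "dx": 0, "dy": 0.02, "dz": 0.17, "fingers": -0.2}, {"ax": 0.001, "ay": -0.01, "az": 0, "dx": 0.01, "dy": 0.02, "dz": 0.17, "fingers": -0.2}, {"ax": 0, "ay": -0.01, "az": 0.001, "dx": 0.01, "dy": 0.02, "dz": 0.17, "fingers": -0.2}, {"ax": 0, "ay": 0, "az": 0, "dx": 0, "dy": 0, "dz": 0, "fingers": -0.2}]'

```text
time: 4.27
eef_pos: [0.5325, -0.2142, 0.1873]
tool_rot: [[0.798, 0.252, -0.548], [0.208, -0.968, -0.143], [-0.566, 0.0, -0.824]]
ft_force: [0.6, 0.5, -0.2]
gripper_width: 0.598
```

```bash
python3 - <<'E'
from h import *
plan((.543,-.2145,.116),14.3,-36,9)
im,d,P=cap('side'); save('s1.png',cv2.resize(im[180:440,240:540],(750,650))[:600]); 
E
```

```text
t 4.27 G [ 0.5429 -0.2115  0.203 ] yaw 14.6 phi -34.5 q [-0.27  0.93  0.79  1.38 -0.24  1.53 -0.81] w 0.598 F [ 0.6  0.5 -0.2]
turn 1.5 shift 0.087
ax 0 ay -0.001 az 0 dx 0.13 dy 0.01 dz 0.2
ax 0 ay -0.001 az 0 dx 0.14 dy 0.01 dz 0.2
ax 0 ay -0.001 az 0 dx 0.13 dy 0 dz 0.2
ax 0 ay -0.001 az 0.001 dx 0.14 dy 0.01 dz 0.2
ax 0.001 ay -0.001 az 0 dx 0.14 dy 0.01 dz 0.2
ax 0 ay -0.001 az 0 dx 0.13 dy 0.01 dz 0.19
ax 0 ay 0 az 0 dx 0.14 dy 0 dz 0.2
ax 0 ay -0.001 az 0 dx 0.14 dy 0.01 dz 0.2
ax 0 ay -0.001 az 0 dx 0.14 dy 0.01 dz 0.2
```

View pics/s1.png

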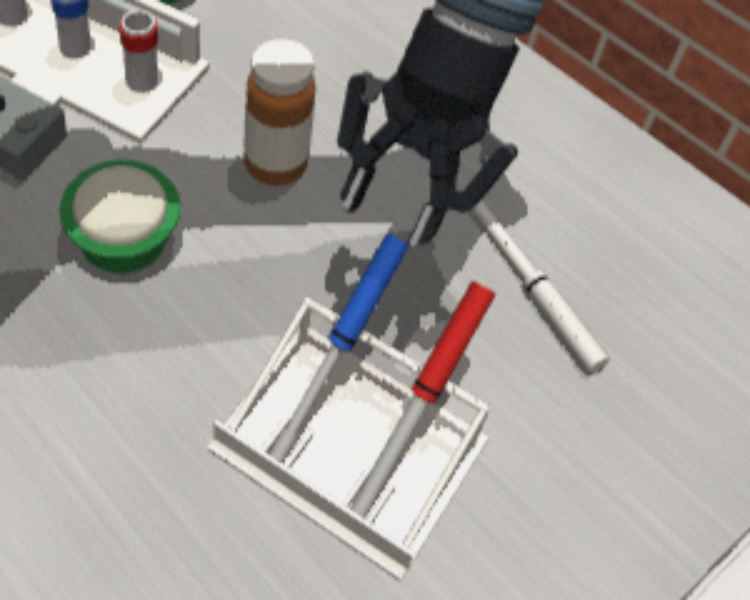

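View shows the jaws (crop px 350,185 and 425,225) straddling above the blue handle end (395,240). Descending.

Call:
servo_tool --deltas '[{"ax": 0, "ay": -0.001, "az": 0, "dx": 0.14, "dy": 0.01, "dz": 0.2, "fingers": -0.2}, {"ax": 0, "ay": -0.001, "az": 0, "dx": 0.14, "dy": 0.01, "dz": 0.2, "fingers": -0.2}, {"ax": 0, "ay": -0.001, "az": 0, "dx": 0.14, "dy": 0.01, "dz": 0.2, "fingers": -0.2}, {"ax": 0, "ay": -0.001, "az": 0, "dx": 0.14, "dy": 0.01, "dz": 0.2, "fingers": -0.2}, {"ax": 0, "ay": -0.001, "az": 0, "dx": 0.14, "dy": 0.01, "dz": 0.2, "fingers": -0.2}, {"ax": 0, "ay": -0.001, "az": 0, "dx": 0.14, "dy": 0.01, "dz": 0.2, "fingers": -0.2}, {"ax": 0, "ay": 0, "az": 0, "dx": 0.14, "dy": 0.01, "dz": 0.2, "fingers": -0.2}, {"ax": 0, "ay": 0, "az": 0, "dx": 0.14, "dy": 0, "dz": 0.2, "fingers": -0.2}, {"ax": 0, "ay": 0, "az": 0, "dx": 0.14, "dy": 0, "dz": 0.2, "fingers": -0.2}, {"ax": 0, "ay": 0, "az": 0, "dx": 0, "dy": 0, "dz": 0, "fingers": -0.2}]'

```text
time: 5.15
eef_pos: [0.5332, -0.2171, 0.0995]
tool_rot: [[0.789, 0.251, -0.561], [0.205, -0.968, -0.146], [-0.58, 0.0, -0.815]]
ft_force: [-1.5, -0.1, -0.4]
gripper_width: 0.603
```

```bash
python3 - <<'E'
from h import *
plan((.543,-.2145,.116),14.3,-36,1)
E
```

```text
t 5.15 G [ 0.5439 -0.2144  0.115 ] yaw 14.6 phi -35.4 q [-0.24  1.05  0.74  1.39 -0.28  1.43 -0.82] w 0.603 F [-1.5 -0.1 -0.4]
turn 0.6 shift 0.002
ax 0.001 ay -0.003 az 0.001 dx -0.04 dy 0 dz -0.01
```

Accurate. Closing.

Call:
servo_tool --deltas '[{"ax": 0, "ay": 0, "az": 0, "dx": 0, "dy": 0, "dz": 0, "fingers": 0.3}, {"ax": 0, "ay": 0, "az": 0, "dx": 0, "dy": 0, "dz": 0, "fingers": 0.6}, {"ax": 0, "ay": 0, "az": 0, "dx": 0, "dy": 0, "dz": 0, "fingers": 1}, {"ax": 0, "ay": 0, "az": 0, "dx": 0, "dy": 0, "dz": 0, "fingers": 1}, {"ax": 0, "ay": 0, "az": 0, "dx": 0, "dy": 0, "dz": 0, "fingers": 1}, {"ax": 0, "ay": 0, "az": 0, "dx": 0, "dy": 0, "dz": 0, "fingers": 1}, {"ax": 0, "ay": 0, "az": 0, "dx": 0, "dy": 0, "dz": 0, "fingers": 1}, {"ax": 0, "ay": 0, "az": 0, "dx": -0.07, "dy": 0, "dz": -0.1, "fingers": 1}, {"ax": 0, "ay": 0, "az": 0, "dx": -0.14, "dy": 0, "dz": -0.2, "fingers": 1}, {"ax": 0, "ay": 0, "az": 0, "dx": -0.14, "dy": 0, "dz": -0.2, "fingers": 1}]' --squeeze 80

```text
time: 5.98
eef_pos: [0.5343, -0.2175, 0.1269]
tool_rot: [[0.79, 0.252, -0.559], [0.204, -0.968, -0.147], [-0.578, 0.002, -0.816]]
ft_force: [0.3, -0.2, -1.4]
gripper_width: 0.235
```

```bash
python3 - <<'E'
from h import *
s=plan((.525,-.20,.30),14.3,-10,10)
s=plan((.51,0.02,.33),16,19,10,s)
E
```

```text
t 5.98 G [ 0.5449 -0.2147  0.1424] yaw 14.5 phi -35.3 q [-0.25  1.01  0.76  1.39 -0.27  1.46 -0.82] w 0.235 F [ 0.3 -0.2 -1.4]
turn 25.3 shift 0.156
ax 0 ay 0.014 az 0 dx -0.24 dy -0.05 dz -0.3
ax 0 ay 0.014 az 0 dx -0.22 dy -0.05 dz -0.32
ax 0 ay 0.014 az 0 dx -0.22 dy -0.04 dz -0.32
ax 0 ay 0.014 az 0.001 dx -0.19 dy -0.05 dz -0.33
ax 0.001 ay 0.014 az 0 dx -0.19 dy -0.05 dz -0.34
ax 0 ay 0.014 az 0 dx -0.16 dy -0.05 dz -0.35
ax 0 ay 0.014 az 0 dx -0.15 dy -0.04 dz -0.36
ax 0 ay 0.014 az 0 dx -0.14 dy -0.05 dz -0.36
ax 0 ay 0.015 az 0 dx -0.12 dy -0.05 dz -0.37
ax 0 ay 0.014 az 0 dx -0.1 dy -0.05 dz -0.37
turn 29.0 shift 0.225
ax 0 ay 0.016 az -0.001 dx 0.11 dy -0.54 dz -0.1
ax 0 ay 0.016 az -0.001 dx 0.11 dy -0.54 dz -0.09
ax 0 ay 0.016 az -0.001 dx 0.12 dy -0.55 dz -0.08
ax 0 ay 0.016 az -0.001 dx 0.13 dy -0.54 dz -0.08
ax 0 ay 0.016 az -0.001 dx 0.13 dy -0.54 dz -0.08
ax 0 ay 0.016 az 0 dx 0.14 dy -0.54 dz -0.06
ax 0.001 ay 0.016 az -0.001 dx 0.14 dy -0.54 dz -0.06
ax 0 ay 0.017 az -0.001 dx 0.15 dy -0.54 dz -0.05
ax 0 ay 0.016 az -0.001 dx 0.15 dy -0.54 dz -0.05
ax 0 ay 0.016 az -0.001 dx 0.15 dy -0.54 dz -0.03
```

Call:
servo_tool --deltas '[{"ax": 0, "ay": 0.014, "az": 0, "dx": -0.24, "dy": -0.05, "dz": -0.3, "fingers": 1}, {"ax": 0, "ay": 0.014, "az": 0, "dx": -0.22, "dy": -0.05, "dz": -0.32, "fingers": 1}, {"ax": 0, "ay": 0.014, "az": 0, "dx": -0.22, "dy": -0.05, "dz": -0.32, "fingers": 1}, {"ax": 0, "ay": 0.014, "az": 0, "dx": -0.2, "dy": -0.05, "dz": -0.33, "fingers": 1}, {"ax": 0, "ay": 0.014, "az": 0, "dx": -0.18, "dy": -0.05, "dz": -0.34, "fingers": 1}, {"ax": 0, "ay": 0.014, "az": 0, "dx": -0.16, "dy": -0.05, "dz": -0.35, "fingers": 1}, {"ax": 0, "ay": 0.014, "az": 0, "dx": -0.15, "dy": -0.05, "dz": -0.36, "fingers": 1}, {"ax": 0, "ay": 0.014, "az": 0, "dx": -0.14, "dy": -0.05, "dz": -0.36, "fingers": 1}, {"ax": 0, "ay": 0.014, "az": 0, "dx": -0.12, "dy": -0.05, "dz": -0.37, "fingers": 1}, {"ax": 0, "ay": 0.014, "az": 0, "dx": -0.1, "dy": -0.05, "dz": -0.37, "fingers": 1}]'

```text
time: 6.82
eef_pos: [0.5213, -0.2002, 0.2824]
tool_rot: [[0.954, 0.251, -0.166], [0.247, -0.968, -0.045], [-0.172, 0.002, -0.985]]
ft_force: [0.6, 0.8, -1.4]
gripper_width: 0.239
```

Call:
servo_tool --deltas '[{"ax": 0, "ay": 0.016, "az": -0.001, "dx": 0.11, "dy": -0.54, "dz": -0.1, "fingers": 1}, {"ax": 0, "ay": 0.016, "az": -0.001, "dx": 0.11, "dy": -0.54, "dz": -0.09, "fingers": 1}, {"ax": 0, "ay": 0.016, "az": -0.001, "dx": 0.12, "dy": -0.54, "dz": -0.08, "fingers": 1}, {"ax": 0, "ay": 0.016, "az": -0.001, "dx": 0.13, "dy": -0.54, "dz": -0.08, "fingers": 1}, {"ax": 0, "ay": 0.016, "az": -0.001, "dx": 0.13, "dy": -0.54, "dz": -0.08, "fingers": 1}, {"ax": 0, "ay": 0.016, "az": -0.001, "dx": 0.14, "dy": -0.54, "dz": -0.06, "fingers": 1}, {"ax": 0, "ay": 0.016, "az": -0.001, "dx": 0.14, "dy": -0.54, "dz": -0.06, "fingers": 1}, {"ax": 0, "ay": 0.016, "az": -0.001, "dx": 0.15, "dy": -0.54, "dz": -0.05, "fingers": 1}, {"ax": 0, "ay": 0.016, "az": -0.001, "dx": 0.15, "dy": -0.54, "dz": -0.05, "fingers": 1}, {"ax": 0, "ay": 0.016, "az": -0.001, "dx": 0.15, "dy": -0.54, "dz": -0.03, "fingers": 1}]'

```text
time: 7.65
eef_pos: [0.5144, 0.0227, 0.3114]
tool_rot: [[0.908, 0.281, 0.311], [0.267, -0.96, 0.089], [0.324, 0.003, -0.946]]
ft_force: [-0.1, -0.1, -2.1]
gripper_width: 0.24
```

```bash
python3 - <<'E'
from h import *
s=plan((.5485,.250,.33),17,19.5,10)
E
```

```text
t 7.65 G [0.5084 0.021  0.3294] yaw 16.4 phi 18.9 q [-0.9   0.01  0.83  2.09 -0.12  0.72 -1.28] w 0.24 F [-0.1 -0.1 -2.1]
turn 0.9 shift 0.233
ax 0 ay 0 az 0 dx 0.24 dy -0.52 dz 0.08
ax 0 ay 0.001 az -0.001 dx 0.25 dy -0.52 dz 0.08
ax 0.001 ay 0 az 0 dx 0.25 dy -0.52 dz 0.08
ax 0 ay 0 az 0 dx 0.24 dy -0.52 dz 0.08
ax 0 ay 0.001 az -0.001 dx 0.25 dy -0.53 dz 0.09
ax 0 ay 0 az 0 dx 0.25 dy -0.52 dz 0.08
ax 0 ay 0 az 0 dx 0.24 dy -0.51 dz 0.08
ax 0.001 ay 0.001 az -0.001 dx 0.25 dy -0.52 dz 0.09
ax 0 ay 0 az 0 dx 0.25 dy -0.52 dz 0.08
ax 0 ay 0 az 0 dx 0.25 dy -0.52 dz 0.09
```

Call:
servo_tool --deltas '[{"ax": 0, "ay": 0, "az": 0, "dx": 0.28, "dy": -0.58, "dz": 0.09, "fingers": 1}, {"ax": 0, "ay": 0, "az": 0, "dx": 0.28, "dy": -0.58, "dz": 0.09, "fingers": 1}, {"ax": 0, "ay": 0, "az": 0, "dx": 0.28, "dy": -0.58, "dz": 0.09, "fingers": 1}, {"ax": 0, "ay": 0, "az": 0, "dx": 0.28, "dy": -0.58, "dz": 0.09, "fingers": 1}, {"ax": 0, "ay": 0.001, "az": -0.001, "dx": 0.28, "dy": -0.58, "dz": 0.09, "fingers": 1}, {"ax": 0, "ay": 0.001, "az": -0.001, "dx": 0.28, "dy": -0.58, "dz": 0.09, "fingers": 1}, {"ax": 0, "ay": 0.001, "az": -0.001, "dx": 0.28, "dy": -0.58, "dz": 0.1, "fingers": 1}, {"ax": 0, "ay": 0, "az": 0, "dx": 0.28, "dy": -0.58, "dz": 0.1, "fingers": 1}, {"ax": 0, "ay": 0, "az": 0, "dx": 0.24, "dy": -0.55, "dz": 0.1, "fingers": 1}, {"ax": 0, "ay": 0, "az": 0, "dx": 0, "dy": 0, "dz": 0, "fingers": 1}]'

```text
time: 8.48
eef_pos: [0.5556, 0.2567, 0.3102]
tool_rot: [[0.901, 0.296, 0.317], [0.282, -0.955, 0.092], [0.33, 0.006, -0.944]]
ft_force: [-0.1, 0.7, -0.9]
gripper_width: 0.242
```

```bash
cat > look.py <<'E'
import sys; from h import *
col,bx,by,tag=sys.argv[1],float(sys.argv[2]),float(sys.argv[3]),sys.argv[4]
state()
rng={'blue':[((105,120,40),(125,255,255))],'red':[((0,130,50),(8,255,255)),((172,130,50),(180,255,255))]}[col]
ims=[]
for n in('top','side'):
    im,d,P=cap(n); X=pts(d,P); h=cv2.cvtColor(im,cv2.COLOR_RGB2HSV)
    near=np.hypot(X[...,0]-bx,X[...,1]-by)<.12
    m=sum(cv2.inRange(h,*r) for r in rng)>0
    m&=near&(X[...,2]>.125)&(X[...,2]<.4)
    A=X[m]; c=P['pose'][:3,3]
    # steel: greyish points under the handle
    g=near&(np.hypot(X[...,0]-A[:,0].mean(),X[...,1]-A[:,1].mean())<.03)&(X[...,2]>.11)&(X[...,2]<A[:,2].min()) if len(A) else m&False
    for nm,S in(('handle',A),('steel',X[g])):
        if len(S)<10: print(n,nm,len(S)); continue
        ax=np.linalg.svd(S-S.mean(0),full_matrices=False)[2][0]; ax*=np.sign(ax[2])
        v=c-S.mean(0); v-=ax*(v@ax); v/=np.linalg.norm(v)
        print(n,nm,len(S),'axis pt',(S.mean(0)-v*(.0085 if nm=='handle' else .004)).round(4),'dir',ax.round(3),'z',S[:,2].min().round(3),S[:,2].max().round(3))
    cp=(P['pose'][:3,:3].T@(np.array([bx,by,.16])-c)); u,v=int(P['fx']*cp[0]/cp[2]+P['cx']),int(P['fy']*cp[1]/cp[2]+P['cy'])
    ims.append(cv2.resize(im[max(0,v-60):v+60,max(0,u-48):u+48],(384,480)))
save(tag+'.png',np.hstack(ims))
E
python3 look.py blue .5485 .25 b1
```

```text
t 8.48 G [0.5496 0.2549 0.3282] yaw 17.4 phi 19.3 q [-1.13  0.25  0.68  1.88 -0.13  0.74 -1.67] w 0.242 F [-0.1  0.7 -0.9]
top handle 0
top steel 0
side handle 206 axis pt [0.5492 0.2543 0.2962] dir [-0.063  0.061  0.996] z 0.258 0.359
side steel 167 axis pt [0.5501 0.252  0.1975] dir [0.023 0.025 0.999] z 0.144 0.258
```

View pics/b1.png

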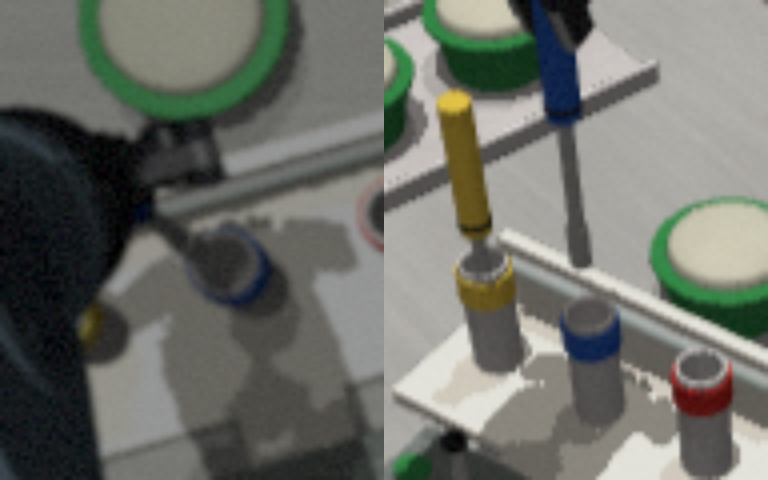

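Side view: blue tool hangs vertical (tip crop px 580,262) over the blue cup (592,315), tip z .144. y needs a ~1.5 mm correction. Lowering.

Call:
servo_tool --deltas '[{"ax": 0, "ay": 0, "az": 0, "dx": -0.01, "dy": 0.04, "dz": 0, "fingers": 1}, {"ax": 0, "ay": 0, "az": 0, "dx": -0.07, "dy": 0, "dz": 0.19, "fingers": 1}, {"ax": 0, "ay": 0, "az": 0, "dx": -0.07, "dy": 0, "dz": 0.19, "fingers": 1}, {"ax": 0, "ay": 0, "az": 0, "dx": -0.07, "dy": 0, "dz": 0.19, "fingers": 1}, {"ax": 0, "ay": 0, "az": 0, "dx": -0.07, "dy": 0, "dz": 0.19, "fingers": 1}, {"ax": 0, "ay": 0, "az": 0, "dx": -0.07, "dy": 0, "dz": 0.19, "fingers": 1}, {"ax": 0, "ay": 0, "az": 0, "dx": -0.07, "dy": 0, "dz": 0.19, "fingers": 1}, {"ax": 0, "ay": 0, "az": 0, "dx": -0.07, "dy": 0, "dz": 0.19, "fingers": 1}, {"ax": 0, "ay": 0, "az": 0, "dx": -0.07, "dy": 0, "dz": 0.19, "fingers": 1}, {"ax": 0, "ay": 0, "az": 0, "dx": 0, "dy": 0, "dz": 0, "fingers": 1}]'

```text
time: 9.42
eef_pos: [0.5543, 0.2482, 0.2427]
tool_rot: [[0.904, 0.29, 0.315], [0.277, -0.957, 0.087], [0.327, 0.008, -0.945]]
ft_force: [-0.9, -0.3, -1.2]
gripper_width: 0.24
```

```bash
python3 look.py blue .5485 .25 b2; python3 -c "
from h import *
plan((.549,.2525,.205),17.4,19.3,9)"
```

```text
t 9.42 G [0.5484 0.2465 0.2607] yaw 17.0 phi 19.1 q [-1.06  0.33  0.63  1.97 -0.22  0.59 -1.6 ] w 0.24 F [-0.9 -0.3 -1.2]
top handle 0
top steel 0
side handle 177 axis pt [0.5483 0.2487 0.2284] dir [-0.074  0.069  0.995] z 0.186 0.286
side steel 91 axis pt [0.5494 0.2472 0.1482] dir [0.007 0.016 1.   ] z 0.11 0.185
t 9.52 G [0.5493 0.2468 0.2625] yaw 17.0 phi 19.2 q [-1.06  0.33  0.63  1.96 -0.22  0.59 -1.6 ] w 0.238 F [ 0.8  0.4 -1.5]
turn 0.7 shift 0.058
ax 0 ay 0 az 0 dx -0.05 dy -0.02 dz 0.15
ax 0.001 ay 0 az 0 dx -0.05 dy -0.01 dz 0.15
ax 0 ay 0 az -0.001 dx -0.05 dy -0.02 dz 0.16
ax 0 ay 0 az 0 dx -0.05 dy -0.02 dz 0.15
ax 0.001 ay 0 az 0 dx -0.04 dy -0.01 dz 0.15
ax 0 ay 0 az 0 dx -0.05 dy -0.02 dz 0.15
ax 0.001 ay 0 az -0.001 dx -0.05 dy -0.02 dz 0.15
ax 0 ay 0 az 0 dx -0.05 dy -0.01 dz 0.15
ax 0 ay 0 az 0 dx -0.05 dy -0.02 dz 0.16
```

Call:
servo_tool --deltas '[{"ax": 0, "ay": 0, "az": 0, "dx": -0.05, "dy": -0.05, "dz": 0.14, "fingers": 1}, {"ax": 0, "ay": 0, "az": 0, "dx": -0.05, "dy": 0, "dz": 0.14, "fingers": 1}, {"ax": 0, "ay": 0, "az": 0, "dx": -0.05, "dy": 0, "dz": 0.14, "fingers": 1}, {"ax": 0, "ay": 0, "az": 0, "dx": -0.05, "dy": 0, "dz": 0.14, "fingers": 1}, {"ax": 0, "ay": 0, "az": 0, "dx": -0.05, "dy": 0, "dz": 0.14, "fingers": 1}, {"ax": 0, "ay": 0, "az": 0, "dx": -0.05, "dy": 0, "dz": 0.14, "fingers": 1}, {"ax": 0, "ay": 0, "az": 0, "dx": -0.05, "dy": 0, "dz": 0.14, "fingers": 1}, {"ax": 0, "ay": 0, "az": 0, "dx": -0.05, "dy": 0, "dz": 0.14, "fingers": 1}, {"ax": 0, "ay": 0, "az": 0, "dx": 0, "dy": 0, "dz": 0, "fingers": 1}, {"ax": 0, "ay": 0, "az": 0, "dx": 0, "dy": 0, "dz": 0, "fingers": 1}]'

```text
time: 10.35
eef_pos: [0.5545, 0.2499, 0.1969]
tool_rot: [[0.903, 0.29, 0.317], [0.276, -0.957, 0.088], [0.329, 0.008, -0.944]]
ft_force: [0.3, 0.5, -1.0]
gripper_width: 0.237
```

```bash
python3 look.py blue .5485 .25 b3
```

```text
t 10.35 G [0.5485 0.2482 0.2148] yaw 17.0 phi 19.2 q [-1.01  0.4   0.57  2.   -0.29  0.48 -1.54] w 0.237 F [ 0.3  0.5 -1. ]
top handle 0
top steel 0
side handle 151 axis pt [0.5481 0.2504 0.1818] dir [-0.079  0.076  0.994] z 0.145 0.233
side steel 33 axis pt [0.5497 0.2503 0.1248] dir [-0.107 -0.022  0.994] z 0.11 0.143
```

Call:
servo_tool --deltas '[{"ax": 0, "ay": 0, "az": 0, "dx": -0.02, "dy": 0, "dz": 0.06, "fingers": 1}, {"ax": 0, "ay": 0, "az": 0, "dx": -0.02, "dy": 0, "dz": 0.06, "fingers": 1}, {"ax": 0, "ay": 0, "az": 0, "dx": -0.02, "dy": 0, "dz": 0.06, "fingers": 1}, {"ax": 0, "ay": 0, "az": 0, "dx": -0.02, "dy": 0, "dz": 0.05, "fingers": 1}, {"ax": 0, "ay": 0, "az": 0, "dx": -0.02, "dy": 0, "dz": 0.05, "fingers": 1}, {"ax": 0, "ay": 0, "az": 0, "dx": -0.01, "dy": 0, "dz": 0.03, "fingers": 1}, {"ax": 0, "ay": 0, "az": 0, "dx": 0, "dy": 0, "dz": 0, "fingers": 1}, {"ax": 0, "ay": 0, "az": 0, "dx": 0, "dy": 0, "dz": 0, "fingers": 1}, {"ax": 0, "ay": 0, "az": 0, "dx": 0, "dy": 0, "dz": 0, "fingers": 1}, {"ax": 0, "ay": 0, "az": 0, "dx": 0, "dy": 0, "dz": 0, "fingers": 1}]'

```text
time: 11.28
eef_pos: [0.5546, 0.25, 0.1842]
tool_rot: [[0.903, 0.29, 0.318], [0.276, -0.957, 0.089], [0.33, 0.007, -0.944]]
ft_force: [0.2, -0.4, -1.9]
gripper_width: 0.237
```

Call:
servo_tool --deltas '[{"ax": 0, "ay": 0, "az": 0, "dx": -0.01, "dy": 0, "dz": 0.03, "fingers": 1}, {"ax": 0, "ay": 0, "az": 0, "dx": -0.01, "dy": 0, "dz": 0.03, "fingers": 1}, {"ax": 0, "ay": 0, "az": 0, "dx": -0.01, "dy": 0, "dz": 0.02, "fingers": 1}, {"ax": 0, "ay": 0, "az": 0, "dx": 0, "dy": 0, "dz": 0, "fingers": 1}, {"ax": 0, "ay": 0, "az": 0, "dx": 0, "dy": 0, "dz": 0, "fingers": 1}, {"ax": 0, "ay": 0, "az": 0, "dx": 0, "dy": 0, "dz": 0, "fingers": 1}, {"ax": 0, "ay": 0, "az": 0, "dx": 0, "dy": 0, "dz": 0, "fingers": 1}, {"ax": 0, "ay": 0, "az": 0, "dx": 0, "dy": 0, "dz": 0, "fingers": 1}, {"ax": 0, "ay": 0, "az": 0, "dx": 0, "dy": 0, "dz": 0, "fingers": 1}, {"ax": 0, "ay": 0, "az": 0, "dx": 0, "dy": 0, "dz": 0, "fingers": 1}]'

```text
time: 12.12
eef_pos: [0.5568, 0.2507, 0.1835]
tool_rot: [[0.901, 0.29, 0.322], [0.275, -0.957, 0.092], [0.335, 0.006, -0.942]]
ft_force: [-3.4, -2.1, 17.4]
gripper_width: 0.237
```

Floor contact at 17 N: the tool is home. Releasing and backing out.

Call:
servo_tool --deltas '[{"ax": 0, "ay": 0, "az": 0, "dx": 0.01, "dy": 0, "dz": -0.03, "fingers": 1}, {"ax": 0, "ay": 0, "az": 0, "dx": 0, "dy": 0, "dz": 0, "fingers": 0.4}, {"ax": 0, "ay": 0, "az": 0, "dx": 0, "dy": 0, "dz": 0, "fingers": 0.3}, {"ax": 0, "ay": 0, "az": 0, "dx": 0, "dy": 0, "dz": 0, "fingers": 0.1}, {"ax": 0, "ay": 0, "az": 0, "dx": 0, "dy": 0, "dz": 0, "fingers": -0.1}, {"ax": 0, "ay": 0, "az": 0, "dx": 0, "dy": 0, "dz": 0, "fingers": -0.3}, {"ax": 0, "ay": 0, "az": 0, "dx": 0, "dy": 0, "dz": 0, "fingers": -0.3}, {"ax": 0, "ay": 0, "az": 0, "dx": 0, "dy": 0, "dz": -0.2, "fingers": -0.3}, {"ax": 0, "ay": 0, "az": 0, "dx": 0, "dy": 0, "dz": -0.4, "fingers": -0.3}, {"ax": 0, "ay": 0, "az": 0, "dx": 0, "dy": 0, "dz": -0.5, "fingers": -0.3}]'

```text
time: 12.95
eef_pos: [0.5398, 0.2454, 0.2234]
tool_rot: [[0.903, 0.29, 0.316], [0.276, -0.957, 0.087], [0.328, 0.008, -0.945]]
ft_force: [-0.6, -0.3, -0.5]
gripper_width: 0.653
```

Call:
servo_tool --deltas '[{"ax": 0, "ay": 0, "az": 0, "dx": 0, "dy": 0, "dz": -0.6, "fingers": -0.2}, {"ax": 0, "ay": 0, "az": 0, "dx": 0, "dy": 0, "dz": -0.6, "fingers": -0.2}, {"ax": 0, "ay": 0, "az": 0, "dx": 0, "dy": 0, "dz": -0.6, "fingers": -0.2}, {"ax": 0, "ay": -0.016, "az": 0, "dx": 0, "dy": 0.6, "dz": -0.1, "fingers": -0.2}, {"ax": 0, "ay": -0.016, "az": 0, "dx": 0, "dy": 0.8, "dz": 0, "fingers": -0.2}, {"ax": 0, "ay": -0.016, "az": 0, "dx": 0, "dy": 0.8, "dz": 0, "fingers": -0.2}, {"ax": 0, "ay": -0.016, "az": 0, "dx": 0, "dy": 0.8, "dz": 0, "fingers": -0.2}, {"ax": 0, "ay": -0.016, "az": 0, "dx": 0, "dy": 0.8, "dz": 0, "fingers": -0.2}, {"ax": 0, "ay": -0.016, "az": 0, "dx": 0, "dy": 0.8, "dz": 0, "fingers": -0.2}, {"ax": 0, "ay": -0.016, "az": 0, "dx": 0, "dy": 0.8, "dz": 0, "fingers": -0.2}]'

```text
time: 13.78
eef_pos: [0.5792, 0.0311, 0.2977]
tool_rot: [[0.957, 0.29, -0.015], [0.29, -0.957, -0.012], [-0.018, 0.007, -1.0]]
ft_force: [0.5, 0.5, 0.7]
gripper_width: 0.596
```

```bash
python3 look.py blue .5485 .25 b4; python3 -c "
from h import *
plan((.561,-.292,.21),14.3,-36,10)"
```

```text
t 13.78 G [0.5795 0.0314 0.3167] yaw 16.9 phi -1.0 q [-0.68  0.43  0.74  1.67 -0.3   1.17 -1.14] w 0.596 F [0.5 0.5 0.7]
top handle 197 axis pt [0.5499 0.2513 0.211 ] dir [0.075 0.097 0.992] z 0.145 0.237
top steel 16 axis pt [0.5426 0.2435 0.1356] dir [-0.724  0.684  0.085] z 0.131 0.144
side handle 282 axis pt [0.5494 0.2497 0.1909] dir [0.016 0.033 0.999] z 0.13 0.236
side steel 18 axis pt [0.5488 0.2502 0.1189] dir [-0.255 -0.041  0.966] z 0.111 0.13
t 13.88 G [0.5809 0.0262 0.3166] yaw 16.4 phi -1.0 q [-0.67  0.44  0.75  1.67 -0.3   1.17 -1.14] w 0.599 F [ 0.1 -0.5 -0.4]
turn 35.1 shift 0.338
ax 0.001 ay -0.019 az 0.001 dx -0.29 dy 0.74 dz 0.27
ax 0 ay -0.02 az 0.001 dx -0.28 dy 0.75 dz 0.29
ax 0.001 ay -0.019 az 0.001 dx -0.26 dy 0.75 dz 0.3
ax 0.001 ay -0.02 az 0.001 dx -0.23 dy 0.75 dz 0.32
ax 0.001 ay -0.019 az 0.001 dx -0.21 dy 0.75 dz 0.32
ax 0 ay -0.02 az 0.001 dx -0.19 dy 0.75 dz 0.34
ax 0.001 ay -0.019 az 0.001 dx -0.17 dy 0.75 dz 0.35
ax 0.001 ay -0.02 az 0.001 dx -0.14 dy 0.76 dz 0.35
ax 0.001 ay -0.019 az 0.001 dx -0.12 dy 0.75 dz 0.36
ax 0 ay -0.02 az 0.001 dx -0.09 dy 0.76 dz 0.36
```

View pics/b4.png

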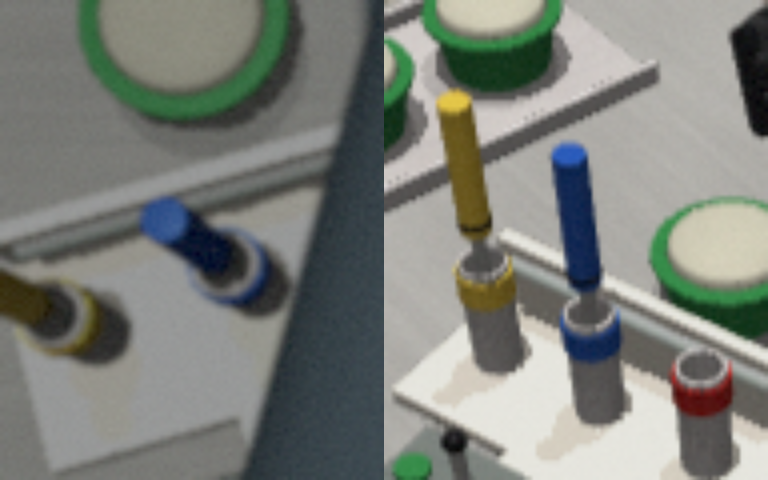

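Blue stands upright and released in the blue-banded cup (side crop 575,220), with its top at .236. Now the red one.

Call:
servo_tool --deltas '[{"ax": 0.001, "ay": -0.019, "az": 0.001, "dx": -0.29, "dy": 0.74, "dz": 0.27, "fingers": -0.2}, {"ax": 0, "ay": -0.02, "az": 0.001, "dx": -0.28, "dy": 0.75, "dz": 0.29, "fingers": -0.2}, {"ax": 0.001, "ay": -0.019, "az": 0.001, "dx": -0.26, "dy": 0.75, "dz": 0.3, "fingers": -0.2}, {"ax": 0.001, "ay": -0.02, "az": 0.001, "dx": -0.23, "dy": 0.75, "dz": 0.32, "fingers": -0.2}, {"ax": 0.001, "ay": -0.019, "az": 0.001, "dx": -0.21, "dy": 0.75, "dz": 0.32, "fingers": -0.2}, {"ax": 0, "ay": -0.02, "az": 0.001, "dx": -0.19, "dy": 0.75, "dz": 0.34, "fingers": -0.2}, {"ax": 0.001, "ay": -0.019, "az": 0.001, "dx": -0.17, "dy": 0.75, "dz": 0.35, "fingers": -0.2}, {"ax": 0.001, "ay": -0.02, "az": 0.001, "dx": -0.14, "dy": 0.76, "dz": 0.35, "fingers": -0.2}, {"ax": 0.001, "ay": -0.019, "az": 0.001, "dx": -0.12, "dy": 0.75, "dz": 0.36, "fingers": -0.2}, {"ax": 0, "ay": -0.02, "az": 0.001, "dx": -0.09, "dy": 0.76, "dz": 0.36, "fingers": -0.2}]'

```text
time: 14.72
eef_pos: [0.5515, -0.2886, 0.1927]
tool_rot: [[0.78, 0.256, -0.571], [0.208, -0.967, -0.149], [-0.59, -0.003, -0.808]]
ft_force: [1.0, 0.1, -0.3]
gripper_width: 0.602
```

Call:
servo_tool --deltas '[{"ax": 0, "ay": 0, "az": 0, "dx": 0, "dy": 0, "dz": 0, "fingers": -0.2}, {"ax": 0, "ay": 0, "az": 0, "dx": 0, "dy": 0, "dz": 0, "fingers": -0.2}, {"ax": 0, "ay": 0, "az": 0, "dx": 0.14, "dy": 0, "dz": 0.2, "fingers": -0.2}, {"ax": 0, "ay": 0, "az": 0, "dx": 0.14, "dy": 0, "dz": 0.2, "fingers": -0.2}, {"ax": 0, "ay": 0, "az": 0, "dx": 0.14, "dy": 0, "dz": 0.2, "fingers": -0.2}, {"ax": 0, "ay": 0, "az": 0, "dx": 0, "dy": 0, "dz": 0, "fingers": -0.2}, {"ax": 0, "ay": 0, "az": 0, "dx": 0, "dy": 0, "dz": 0, "fingers": -0.2}, {"ax": 0, "ay": 0, "az": 0, "dx": 0, "dy": 0, "dz": 0, "fingers": -0.2}, {"ax": 0, "ay": 0, "az": 0, "dx": 0, "dy": 0, "dz": 0, "fingers": -0.2}, {"ax": 0, "ay": 0, "az": 0, "dx": 0, "dy": 0, "dz": 0, "fingers": -0.2}]'

```text
time: 15.55
eef_pos: [0.551, -0.288, 0.1638]
tool_rot: [[0.782, 0.256, -0.568], [0.209, -0.967, -0.148], [-0.587, -0.003, -0.809]]
ft_force: [-0.3, 0.2, 0.5]
gripper_width: 0.594
```

```bash
python3 -c "
from h import *
plan((.5635,-.2912,.115),14.3,-36,9)"
```

```text
t 15.55 G [ 0.5618 -0.2852  0.1792] yaw 14.9 phi -36.0 q [-0.11  1.01  0.73  1.24 -0.19  1.55 -0.77] w 0.594 F [-0.3  0.2  0.5]
turn 0.5 shift 0.064
ax 0 ay 0 az 0 dx 0.1 dy 0.02 dz 0.14
ax 0 ay 0 az 0.001 dx 0.11 dy 0.02 dz 0.15
ax 0 ay 0 az 0 dx 0.1 dy 0.01 dz 0.14
ax 0 ay 0 az 0 dx 0.11 dy 0.02 dz 0.15
ax 0.001 ay 0 az 0.001 dx 0.1 dy 0.02 dz 0.14
ax 0 ay 0 az 0 dx 0.11 dy 0.02 dz 0.14
ax 0 ay 0 az 0 dx 0.1 dy 0.01 dz 0.15
ax 0 ay 0 az 0.001 dx 0.11 dy 0.02 dz 0.14
ax 0 ay 0 az 0 dx 0.1 dy 0.02 dz 0.15
```

Call:
servo_tool --deltas '[{"ax": 0, "ay": 0, "az": 0, "dx": 0.03, "dy": 0.15, "dz": 0.02, "fingers": -0.2}, {"ax": 0, "ay": 0, "az": 0.001, "dx": 0.12, "dy": 0, "dz": 0.16, "fingers": -0.2}, {"ax": 0, "ay": 0, "az": 0, "dx": 0.12, "dy": 0, "dz": 0.16, "fingers": -0.2}, {"ax": 0, "ay": 0, "az": 0, "dx": 0.12, "dy": 0, "dz": 0.16, "fingers": -0.2}, {"ax": 0, "ay": 0, "az": 0.001, "dx": 0.12, "dy": 0, "dz": 0.16, "fingers": -0.2}, {"ax": 0, "ay": 0, "az": 0, "dx": 0.12, "dy": 0, "dz": 0.16, "fingers": -0.2}, {"ax": 0, "ay": 0, "az": 0, "dx": 0.11, "dy": 0, "dz": 0.16, "fingers": -0.2}, {"ax": 0, "ay": 0, "az": 0.001, "dx": 0.11, "dy": 0, "dz": 0.16, "fingers": -0.2}, {"ax": 0, "ay": 0, "az": 0, "dx": 0.11, "dy": 0, "dz": 0.16, "fingers": -0.2}, {"ax": 0, "ay": 0, "az": 0, "dx": 0, "dy": 0, "dz": 0, "fingers": -0.2}]'

```text
time: 16.38
eef_pos: [0.5519, -0.293, 0.0967]
tool_rot: [[0.783, 0.248, -0.571], [0.2, -0.969, -0.147], [-0.589, 0.0, -0.808]]
ft_force: [0.5, 0.2, 0.5]
gripper_width: 0.605
```

```bash
python3 -c "
from h import *
plan((.5635,-.2912,.115),14.3,-36,1)"
```

```text
t 16.38 G [ 0.5628 -0.2902  0.112 ] yaw 14.3 phi -36.1 q [-0.09  1.1   0.7   1.24 -0.23  1.47 -0.79] w 0.605 F [0.5 0.2 0.5]
turn 0.1 shift 0.003
ax 0 ay 0.001 az 0 dx -0.03 dy 0.03 dz -0.07
```

Call:
servo_tool --deltas '[{"ax": 0, "ay": 0, "az": 0, "dx": -0.03, "dy": 0.03, "dz": -0.07, "fingers": -0.1}, {"ax": 0, "ay": 0, "az": 0, "dx": 0, "dy": 0, "dz": 0, "fingers": 0.3}, {"ax": 0, "ay": 0, "az": 0, "dx": 0, "dy": 0, "dz": 0, "fingers": 0.6}, {"ax": 0, "ay": 0, "az": 0, "dx": 0, "dy": 0, "dz": 0, "fingers": 1}, {"ax": 0, "ay": 0, "az": 0, "dx": 0, "dy": 0, "dz": 0, "fingers": 1}, {"ax": 0, "ay": 0, "az": 0, "dx": 0, "dy": 0, "dz": 0, "fingers": 1}, {"ax": 0, "ay": 0, "az": 0, "dx": 0, "dy": 0, "dz": 0, "fingers": 1}, {"ax": 0, "ay": 0, "az": 0, "dx": -0.07, "dy": 0, "dz": -0.1, "fingers": 1}, {"ax": 0, "ay": 0, "az": 0, "dx": -0.14, "dy": 0, "dz": -0.2, "fingers": 1}, {"ax": 0, "ay": 0, "az": 0, "dx": -0.14, "dy": 0, "dz": -0.2, "fingers": 1}]' --squeeze 80

```text
time: 17.22
eef_pos: [0.554, -0.294, 0.1265]
tool_rot: [[0.784, 0.248, -0.569], [0.2, -0.969, -0.147], [-0.588, 0.001, -0.809]]
ft_force: [-0.4, 0.3, -1.5]
gripper_width: 0.241
```

```bash
python3 - <<'E'
from h import *
s=plan((.53,-.23,.32),15,-9,10)
s=plan((.53,-.02,.335),17,19,10,s)
E
```

```text
t 17.22 G [ 0.5648 -0.2912  0.1419] yaw 14.3 phi -36.0 q [-0.1   1.06  0.71  1.23 -0.21  1.51 -0.78] w 0.241 F [-0.4  0.3 -1.5]
turn 27.0 shift 0.188
ax 0 ay 0.015 az 0 dx -0.28 dy -0.17 dz -0.34
ax 0 ay 0.015 az -0.001 dx -0.26 dy -0.17 dz -0.35
ax 0 ay 0.015 az 0 dx -0.24 dy -0.17 dz -0.36
ax 0 ay 0.015 az 0 dx -0.23 dy -0.17 dz -0.38
ax 0 ay 0.015 az -0.001 dx -0.21 dy -0.17 dz -0.38
ax -0.001 ay 0.015 az 0 dx -0.19 dy -0.17 dz -0.39
ax 0 ay 0.015 az 0 dx -0.17 dy -0.17 dz -0.41
ax 0 ay 0.015 az -0.001 dx -0.15 dy -0.17 dz -0.41
ax 0 ay 0.015 az 0 dx -0.14 dy -0.17 dz -0.42
ax 0 ay 0.015 az 0 dx -0.11 dy -0.17 dz -0.42
turn 28.1 shift 0.213
ax 0 ay 0.016 az -0.001 dx 0.15 dy -0.51 dz -0.06
ax 0 ay 0.015 az -0.001 dx 0.15 dy -0.5 dz -0.06
ax 0 ay 0.016 az -0.001 dx 0.16 dy -0.51 dz -0.05
ax 0.001 ay 0.015 az -0.002 dx 0.17 dy -0.51 dz -0.04
ax 0 ay 0.016 az -0.001 dx 0.16 dy -0.5 dz -0.03
ax 0 ay 0.015 az -0.001 dx 0.17 dy -0.51 dz -0.02
ax 0 ay 0.016 az -0.001 dx 0.18 dy -0.5 dz -0.02
ax 0 ay 0.016 az -0.001 dx 0.17 dy -0.51 dz -0.01
ax 0 ay 0.015 az -0.001 dx 0.18 dy -0.5 dz 0.01
ax 0 ay 0.016 az -0.002 dx 0.18 dy -0.5 dz 0.01
```

Call:
servo_tool --deltas '[{"ax": 0, "ay": 0.015, "az": 0, "dx": -0.28, "dy": 0, "dz": -0.34, "fingers": 1}, {"ax": 0, "ay": 0.015, "az": -0.001, "dx": -0.26, "dy": 0, "dz": -0.35, "fingers": 1}, {"ax": 0, "ay": 0.015, "az": 0, "dx": -0.24, "dy": -0.1, "dz": -0.36, "fingers": 1}, {"ax": 0, "ay": 0.015, "az": 0, "dx": -0.23, "dy": -0.17, "dz": -0.38, "fingers": 1}, {"ax": 0, "ay": 0.015, "az": -0.001, "dx": -0.21, "dy": -0.2, "dz": -0.38, "fingers": 1}, {"ax": 0, "ay": 0.015, "az": 0, "dx": -0.19, "dy": -0.2, "dz": -0.39, "fingers": 1}, {"ax": 0, "ay": 0.015, "az": 0, "dx": -0.17, "dy": -0.22, "dz": -0.41, "fingers": 1}, {"ax": 0, "ay": 0.015, "az": -0.001, "dx": -0.15, "dy": -0.25, "dz": -0.41, "fingers": 1}, {"ax": 0, "ay": 0.015, "az": 0, "dx": -0.14, "dy": -0.28, "dz": -0.42, "fingers": 1}, {"ax": 0, "ay": 0.015, "az": 0, "dx": -0.11, "dy": -0.28, "dz": -0.42, "fingers": 1}]'

```text
time: 18.05
eef_pos: [0.5265, -0.231, 0.3028]
tool_rot: [[0.955, 0.256, -0.149], [0.253, -0.967, -0.038], [-0.153, -0.002, -0.988]]
ft_force: [0.4, -0.1, -0.6]
gripper_width: 0.242
```

Call:
servo_tool --deltas '[{"ax": 0, "ay": 0.016, "az": -0.001, "dx": 0.15, "dy": -0.51, "dz": -0.06, "fingers": 1}, {"ax": 0, "ay": 0.015, "az": -0.001, "dx": 0.15, "dy": -0.5, "dz": -0.06, "fingers": 1}, {"ax": 0, "ay": 0.016, "az": -0.001, "dx": 0.16, "dy": -0.51, "dz": -0.05, "fingers": 1}, {"ax": 0, "ay": 0.015, "az": -0.001, "dx": 0.17, "dy": -0.51, "dz": -0.04, "fingers": 1}, {"ax": 0, "ay": 0.016, "az": -0.001, "dx": 0.16, "dy": -0.5, "dz": -0.03, "fingers": 1}, {"ax": 0, "ay": 0.015, "az": -0.001, "dx": 0.17, "dy": -0.51, "dz": -0.02, "fingers": 1}, {"ax": 0, "ay": 0.016, "az": -0.001, "dx": 0.18, "dy": -0.5, "dz": -0.02, "fingers": 1}, {"ax": 0, "ay": 0.016, "az": -0.001, "dx": 0.17, "dy": -0.51, "dz": -0.01, "fingers": 1}, {"ax": 0, "ay": 0.015, "az": -0.001, "dx": 0.18, "dy": -0.5, "dz": 0.01, "fingers": 1}, {"ax": 0, "ay": 0.016, "az": -0.002, "dx": 0.18, "dy": -0.5, "dz": 0.01, "fingers": 1}]'

```text
time: 18.88
eef_pos: [0.5363, -0.0181, 0.3177]
tool_rot: [[0.904, 0.289, 0.316], [0.273, -0.957, 0.094], [0.33, 0.001, -0.944]]
ft_force: [0.5, 0.7, -0.8]
gripper_width: 0.237
```

```bash
python3 - <<'E'
from h import *
plan((.575,.163,.333),17,19.2,9)
E
```

```text
t 18.88 G [ 0.5303 -0.0199  0.3356] yaw 16.8 phi 19.3 q [-0.65  0.07  0.71  2.03 -0.23  0.75 -1.09] w 0.237 F [ 0.5  0.7 -0.8]
turn 0.2 shift 0.188
ax 0 ay 0 az 0 dx 0.25 dy -0.45 dz 0.09
ax 0 ay 0 az 0 dx 0.25 dy -0.45 dz 0.1
ax 0 ay 0 az 0 dx 0.25 dy -0.45 dz 0.09
ax 0 ay 0 az 0 dx 0.24 dy -0.45 dz 0.1
ax 0 ay 0 az -0.001 dx 0.25 dy -0.45 dz 0.09
ax 0 ay 0 az 0 dx 0.25 dy -0.45 dz 0.09
ax 0.001 ay 0 az 0 dx 0.25 dy -0.45 dz 0.1
ax 0 ay 0 az 0 dx 0.25 dy -0.45 dz 0.09
ax 0 ay 0 az 0 dx 0.25 dy -0.45 dz 0.1
```

Call:
servo_tool --deltas '[{"ax": 0, "ay": 0, "az": 0, "dx": 0.3, "dy": -0.54, "dz": 0.11, "fingers": 1}, {"ax": 0, "ay": 0, "az": 0, "dx": 0.3, "dy": -0.54, "dz": 0.11, "fingers": 1}, {"ax": 0, "ay": 0, "az": 0, "dx": 0.3, "dy": -0.54, "dz": 0.11, "fingers": 1}, {"ax": 0, "ay": 0, "az": 0, "dx": 0.3, "dy": -0.54, "dz": 0.11, "fingers": 1}, {"ax": 0, "ay": 0, "az": 0, "dx": 0.3, "dy": -0.54, "dz": 0.11, "fingers": 1}, {"ax": 0, "ay": 0, "az": 0, "dx": 0.3, "dy": -0.54, "dz": 0.11, "fingers": 1}, {"ax": 0, "ay": 0, "az": 0, "dx": 0.25, "dy": -0.45, "dz": 0.1, "fingers": 1}, {"ax": 0, "ay": 0, "az": 0, "dx": 0.15, "dy": -0.27, "dz": 0.05, "fingers": 1}, {"ax": 0, "ay": 0, "az": 0, "dx": 0.05, "dy": -0.09, "dz": 0.02, "fingers": 1}, {"ax": 0, "ay": 0, "az": 0, "dx": 0, "dy": 0, "dz": 0, "fingers": 1}]'

```text
time: 19.72
eef_pos: [0.5816, 0.1643, 0.3146]
tool_rot: [[0.904, 0.29, 0.313], [0.275, -0.957, 0.093], [0.327, 0.002, -0.945]]
ft_force: [0.5, 0.5, -1.6]
gripper_width: 0.238
```

```bash
python3 look.py red .575 .164 r1; python3 -c "from h import *; state()"
```

```text
t 19.72 G [0.5757 0.1626 0.3326] yaw 16.9 phi 19.1 q [-0.88  0.22  0.6   1.89 -0.17  0.74 -1.48] w 0.238 F [ 0.5  0.5 -1.6]
top handle 0
top steel 0
side handle 210 axis pt [0.5754 0.1635 0.3014] dir [-0.079  0.07   0.994] z 0.262 0.351
side steel 211 axis pt [0.5765 0.1615 0.2056] dir [ 0.001 -0.001  1.   ] z 0.149 0.258
t 19.82 G [0.5757 0.1606 0.3325] yaw 16.7 phi 19.1 q [-0.87  0.21  0.6   1.89 -0.17  0.74 -1.48] w 0.237 F [ 0.4 -0.5 -1.3]
```

View pics/r1.png

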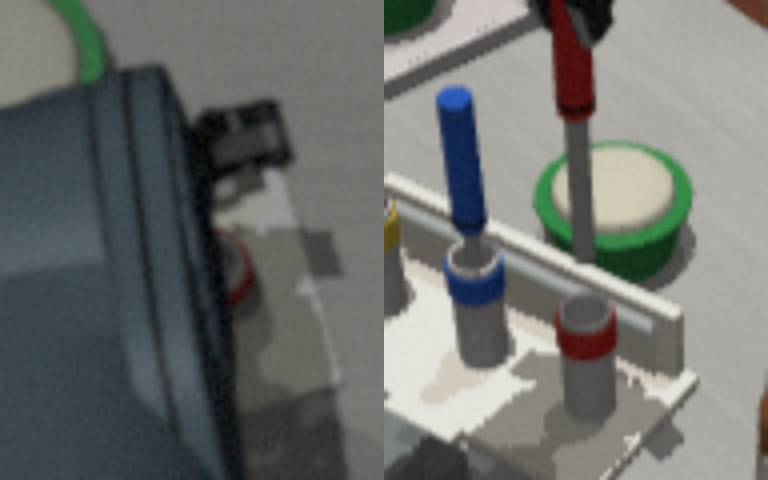

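Red hangs vertical above the red cup (side crop 580,262 vs 587,310), about 2 mm off in each axis. Correcting while lowering.

Call:
servo_tool --deltas '[{"ax": 0, "ay": 0, "az": 0, "dx": -0.03, "dy": -0.06, "dz": -0.01, "fingers": 1}, {"ax": 0, "ay": 0, "az": 0, "dx": -0.07, "dy": 0, "dz": 0.19, "fingers": 1}, {"ax": 0, "ay": 0, "az": 0, "dx": -0.07, "dy": 0, "dz": 0.19, "fingers": 1}, {"ax": 0, "ay": 0, "az": 0, "dx": -0.07, "dy": 0, "dz": 0.19, "fingers": 1}, {"ax": 0, "ay": 0, "az": 0, "dx": -0.07, "dy": 0, "dz": 0.19, "fingers": 1}, {"ax": 0, "ay": 0, "az": 0, "dx": -0.06, "dy": 0, "dz": 0.17, "fingers": 1}, {"ax": 0, "ay": 0, "az": 0, "dx": 0, "dy": 0, "dz": 0, "fingers": 1}, {"ax": 0, "ay": 0, "az": 0, "dx": 0, "dy": 0, "dz": 0, "fingers": 1}, {"ax": 0, "ay": 0, "az": 0, "dx": 0, "dy": 0, "dz": 0, "fingers": 1}, {"ax": 0, "ay": 0, "az": 0, "dx": 0, "dy": 0, "dz": 0, "fingers": 1}]'

```text
time: 20.65
eef_pos: [0.5796, 0.1659, 0.2753]
tool_rot: [[0.904, 0.289, 0.314], [0.274, -0.957, 0.093], [0.328, 0.002, -0.945]]
ft_force: [-0.0, -0.0, -1.1]
gripper_width: 0.239
```

```bash
python3 look.py red .575 .164 r2
```

```text
t 20.65 G [0.5736 0.1641 0.2933] yaw 16.8 phi 19.1 q [-0.85  0.26  0.58  1.94 -0.22  0.65 -1.44] w 0.239 F [-0.  -0.  -1.1]
top handle 0
top steel 0
side handle 191 axis pt [0.5735 0.1668 0.2615] dir [-0.089  0.066  0.994] z 0.221 0.311
side steel 192 axis pt [0.5746 0.1645 0.1671] dir [ 0.002 -0.007  1.   ] z 0.111 0.221
```

View pics/r2.png

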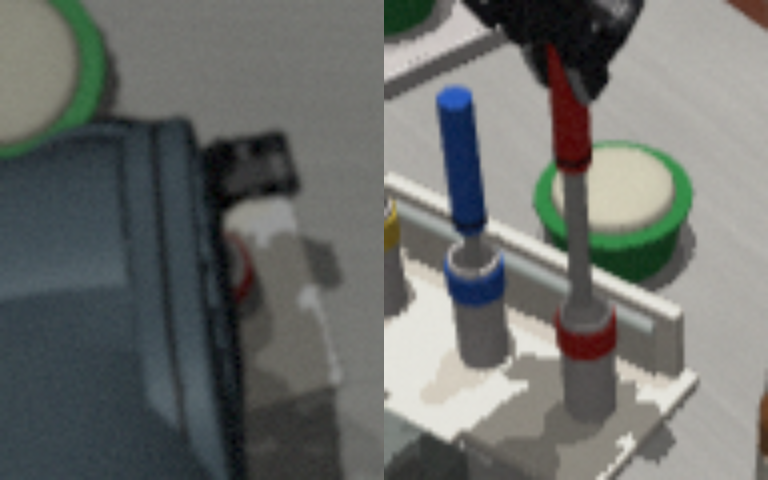

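Tip px (583,300) is entering the rim (587,315), about 1.5 mm off to the left. Nudging and lowering most of the way.

Call:
servo_tool --deltas '[{"ax": 0, "ay": 0, "az": 0, "dx": 0, "dy": 0.04, "dz": 0, "fingers": 1}, {"ax": 0, "ay": 0, "az": 0, "dx": -0.07, "dy": 0, "dz": 0.19, "fingers": 1}, {"ax": 0, "ay": 0, "az": 0, "dx": -0.07, "dy": 0, "dz": 0.19, "fingers": 1}, {"ax": 0, "ay": 0, "az": 0, "dx": -0.07, "dy": 0, "dz": 0.19, "fingers": 1}, {"ax": 0, "ay": 0, "az": 0, "dx": -0.07, "dy": 0, "dz": 0.19, "fingers": 1}, {"ax": 0, "ay": 0, "az": 0, "dx": -0.07, "dy": 0, "dz": 0.19, "fingers": 1}, {"ax": 0, "ay": 0, "az": 0, "dx": -0.07, "dy": 0, "dz": 0.19, "fingers": 1}, {"ax": 0, "ay": 0, "az": 0, "dx": -0.07, "dy": 0, "dz": 0.19, "fingers": 1}, {"ax": 0, "ay": 0, "az": 0, "dx": 0, "dy": 0, "dz": 0, "fingers": 1}, {"ax": 0, "ay": 0, "az": 0, "dx": 0, "dy": 0, "dz": 0, "fingers": 1}]'

```text
time: 21.58
eef_pos: [0.5783, 0.1637, 0.2175]
tool_rot: [[0.905, 0.289, 0.312], [0.274, -0.957, 0.092], [0.326, 0.002, -0.945]]
ft_force: [0.3, -0.2, -1.7]
gripper_width: 0.237
```

```bash
python3 look.py red .575 .164 r3
```

```text
t 21.58 G [0.5724 0.1619 0.2355] yaw 16.8 phi 19.0 q [-0.79  0.34  0.52  2.   -0.31  0.53 -1.36] w 0.237 F [ 0.3 -0.2 -1.7]
top handle 0
top steel 0
side handle 166 axis pt [0.5726 0.1645 0.2039] dir [-0.087  0.066  0.994] z 0.166 0.251
side steel 84 axis pt [0.5734 0.162  0.1378] dir [-0.002  0.005  1.   ] z 0.11 0.163
```

Call:
servo_tool --deltas '[{"ax": 0, "ay": 0, "az": 0, "dx": 0.03, "dy": 0, "dz": 0.01, "fingers": 1}, {"ax": 0, "ay": 0, "az": 0, "dx": -0.05, "dy": 0, "dz": 0.15, "fingers": 1}, {"ax": 0, "ay": 0, "az": 0, "dx": -0.05, "dy": 0, "dz": 0.15, "fingers": 1}, {"ax": 0, "ay": 0, "az": 0, "dx": -0.05, "dy": 0, "dz": 0.15, "fingers": 1}, {"ax": 0, "ay": 0, "az": 0, "dx": -0.04, "dy": 0, "dz": 0.12, "fingers": 1}, {"ax": 0, "ay": 0, "az": 0, "dx": -0.03, "dy": 0, "dz": 0.1, "fingers": 1}, {"ax": 0, "ay": 0, "az": 0, "dx": -0.02, "dy": 0, "dz": 0.05, "fingers": 1}, {"ax": 0, "ay": 0, "az": 0, "dx": 0, "dy": 0, "dz": 0, "fingers": 1}, {"ax": 0, "ay": 0, "az": 0, "dx": 0, "dy": 0, "dz": 0, "fingers": 1}, {"ax": 0, "ay": 0, "az": 0, "dx": 0, "dy": 0, "dz": 0, "fingers": 1}]'

```text
time: 22.52
eef_pos: [0.5803, 0.1643, 0.188]
tool_rot: [[0.904, 0.289, 0.314], [0.274, -0.957, 0.093], [0.327, 0.002, -0.945]]
ft_force: [-0.5, -0.4, -0.8]
gripper_width: 0.239
```

Call:
servo_tool --deltas '[{"ax": 0, "ay": 0, "az": 0, "dx": -0.01, "dy": 0, "dz": 0.03, "fingers": 1}, {"ax": 0, "ay": 0, "az": 0, "dx": -0.01, "dy": 0, "dz": 0.03, "fingers": 1}, {"ax": 0, "ay": 0, "az": 0, "dx": -0.01, "dy": 0, "dz": 0.03, "fingers": 1}, {"ax": 0, "ay": 0, "az": 0, "dx": -0.01, "dy": 0, "dz": 0.02, "fingers": 1}, {"ax": 0, "ay": 0, "az": 0, "dx": 0, "dy": 0, "dz": 0, "fingers": 1}, {"ax": 0, "ay": 0, "az": 0, "dx": 0, "dy": 0, "dz": 0, "fingers": 1}, {"ax": 0, "ay": 0, "az": 0, "dx": 0, "dy": 0, "dz": 0, "fingers": 1}, {"ax": 0, "ay": 0, "az": 0, "dx": 0, "dy": 0, "dz": 0, "fingers": 1}, {"ax": 0, "ay": 0, "az": 0, "dx": 0, "dy": 0, "dz": 0, "fingers": 1}, {"ax": 0, "ay": 0, "az": 0, "dx": 0, "dy": 0, "dz": 0, "fingers": 1}]'

```text
time: 23.35
eef_pos: [0.5804, 0.1644, 0.1835]
tool_rot: [[0.904, 0.289, 0.314], [0.274, -0.957, 0.093], [0.328, 0.002, -0.945]]
ft_force: [-0.8, 0.3, 5.6]
gripper_width: 0.239
```

Contact at 5.6 N: red is home. Releasing and backing out.

Call:
servo_tool --deltas '[{"ax": 0, "ay": 0, "az": 0, "dx": 0, "dy": 0, "dz": -0.01, "fingers": 1}, {"ax": 0, "ay": 0, "az": 0, "dx": 0, "dy": 0, "dz": 0, "fingers": 0.4}, {"ax": 0, "ay": 0, "az": 0, "dx": 0, "dy": 0, "dz": 0, "fingers": 0.3}, {"ax": 0, "ay": 0, "az": 0, "dx": 0, "dy": 0, "dz": 0, "fingers": 0.1}, {"ax": 0, "ay": 0, "az": 0, "dx": 0, "dy": 0, "dz": 0, "fingers": 0}, {"ax": 0, "ay": 0, "az": 0, "dx": 0, "dy": 0, "dz": 0, "fingers": -0.1}, {"ax": 0, "ay": 0, "az": 0, "dx": 0, "dy": 0, "dz": 0, "fingers": -0.1}, {"ax": 0, "ay": 0, "az": 0, "dx": 0, "dy": 0, "dz": -0.2, "fingers": -0.1}, {"ax": 0, "ay": 0, "az": 0, "dx": 0, "dy": 0, "dz": -0.4, "fingers": -0.1}, {"ax": 0, "ay": 0, "az": 0, "dx": 0, "dy": 0, "dz": -0.5, "fingers": -0.1}]'

```text
time: 24.18
eef_pos: [0.5653, 0.1597, 0.2249]
tool_rot: [[0.905, 0.289, 0.311], [0.274, -0.957, 0.091], [0.325, 0.003, -0.946]]
ft_force: [-0.2, -0.2, 0.8]
gripper_width: 0.551
```

Call:
servo_tool --deltas '[{"ax": 0, "ay": 0, "az": 0, "dx": 0, "dy": 0, "dz": -0.6, "fingers": -0.1}, {"ax": 0, "ay": 0, "az": 0, "dx": 0, "dy": 0, "dz": -0.6, "fingers": -0.1}, {"ax": 0, "ay": 0, "az": 0, "dx": 0, "dy": 0, "dz": -0.6, "fingers": -0.1}, {"ax": 0, "ay": 0, "az": 0, "dx": 0, "dy": 0, "dz": -0.4, "fingers": -0.1}, {"ax": 0, "ay": 0, "az": 0, "dx": -0.3, "dy": 0, "dz": 0, "fingers": -0.1}, {"ax": 0, "ay": 0, "az": 0, "dx": -0.5, "dy": 0, "dz": 0, "fingers": 0}, {"ax": 0, "ay": 0, "az": 0, "dx": -0.5, "dy": 0, "dz": 0, "fingers": 0}, {"ax": 0, "ay": 0, "az": 0, "dx": -0.3, "dy": 0, "dz": 0, "fingers": 0}, {"ax": 0, "ay": 0, "az": 0, "dx": 0, "dy": 0, "dz": 0, "fingers": 0}, {"ax": 0, "ay": 0, "az": 0, "dx": 0, "dy": 0, "dz": 0, "fingers": 0}]'

```text
time: 25.02
eef_pos: [0.4808, 0.1346, 0.2879]
tool_rot: [[0.904, 0.289, 0.314], [0.274, -0.957, 0.094], [0.328, 0.001, -0.945]]
ft_force: [0.6, 0.7, 0.5]
gripper_width: 0.498
```

```bash
python3 look.py red .575 .164 r4; python3 look.py blue .549 .25 b5; python3 - <<'E'
from h import *
plan((.4195,.2105,.22),17.5,0,10)
for n in ('side','top'):
    im,d,P=cap(n); X=pts(d,P)
    m=(np.hypot(X[...,0]-.4195,X[...,1]-.2105)<.03)&(X[...,2]>.085)&(X[...,2]<.115)
    print(n,m.sum(),X[m].mean(0).round(4) if m.any() else '')
    if n=='side': save('t1.png',cv2.resize(im[60:300,140:440],(750,600)))
E
```

```text
t 25.02 G [0.4748 0.1328 0.3059] yaw 16.8 phi 19.1 q [-0.99  0.01  0.63  2.16  0.04  0.65 -1.67] w 0.498 F [0.6 0.7 0.5]
top handle 111 axis pt [0.5781 0.1671 0.2256] dir [0.409 0.46  0.788] z 0.186 0.236
top steel 75 axis pt [0.5709 0.161  0.1573] dir [ 0.016 -0.03   0.999] z 0.112 0.185
side handle 294 axis pt [0.5757 0.1641 0.191 ] dir [0.017 0.03  0.999] z 0.128 0.237
side steel 27 axis pt [0.5754 0.1618 0.1188] dir [ 0.14  -0.294  0.946] z 0.11 0.128
t 25.12 G [0.4758 0.1331 0.3062] yaw 16.8 phi 19.2 q [-0.99  0.01  0.62  2.15  0.04  0.65 -1.67] w 0.506 F [-0.2 -0.1  0.3]
top handle 172 axis pt [0.551  0.2524 0.2157] dir [0.092 0.107 0.99 ] z 0.146 0.236
top steel 21 axis pt [0.5432 0.2446 0.1358] dir [-0.789  0.605  0.108] z 0.132 0.146
side handle 135 axis pt [0.548  0.2497 0.1658] dir [-0.035  0.022  0.999] z 0.132 0.223
side steel 19 axis pt [0.55   0.2485 0.1205] dir [-0.071 -0.214  0.974] z 0.11 0.131
t 25.22 G [0.4757 0.1329 0.3059] yaw 16.8 phi 19.1 q [-0.99  0.01  0.62  2.15  0.04  0.65 -1.67] w 0.503 F [-0.2 -0.4 -0.4]
turn 19.1 shift 0.131
ax 0 ay -0.011 az 0 dx -0.16 dy -0.23 dz 0.17
ax 0 ay -0.01 az -0.001 dx -0.15 dy -0.22 dz 0.18
ax 0 ay -0.011 az 0 dx -0.15 dy -0.23 dz 0.19
ax 0.001 ay -0.011 az -0.001 dx -0.14 dy -0.23 dz 0.19
ax 0 ay -0.01 az 0 dx -0.14 dy -0.23 dz 0.19
ax 0 ay -0.011 az 0 dx -0.12 dy -0.22 dz 0.2
ax 0 ay -0.01 az -0.001 dx -0.12 dy -0.23 dz 0.2
ax 0 ay -0.011 az 0 dx -0.12 dy -0.23 dz 0.21
ax 0 ay -0.011 az 0 dx -0.1 dy -0.22 dz 0.21
ax 0 ay -0.01 az -0.001 dx -0.1 dy -0.23 dz 0.21
side 44 [0.4193 0.2075 0.1009]
top 0
```

View pics/t1.png

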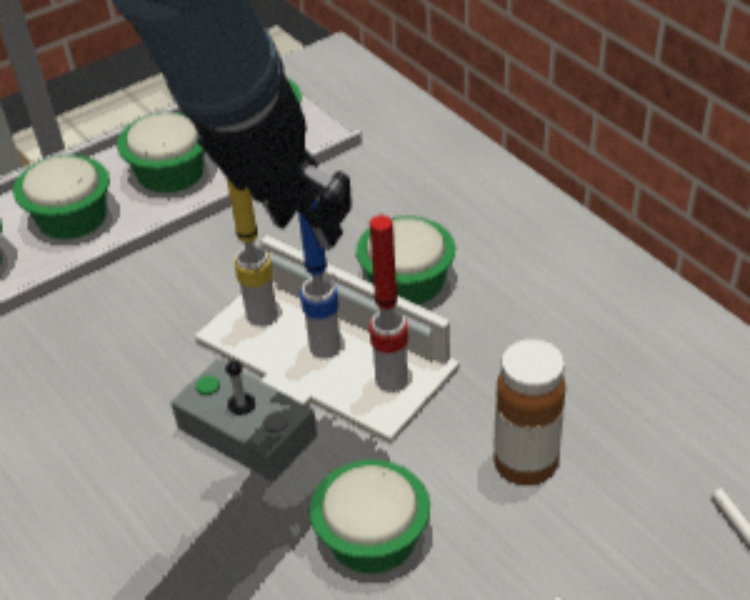

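Both tools stand in their cups. The green lamp (207,383) is on the dock's +y side of the toggle (236,385), the grey lamp (277,420) on −y. Moving over the toggle with the jaws half open, to straddle it.

Call:
servo_tool --deltas '[{"ax": 0, "ay": -0.013, "az": 0, "dx": -0.19, "dy": -0.27, "dz": 0.2, "fingers": 0}, {"ax": 0, "ay": -0.013, "az": -0.001, "dx": -0.18, "dy": -0.27, "dz": 0.21, "fingers": 0}, {"ax": 0, "ay": -0.013, "az": 0, "dx": -0.17, "dy": -0.27, "dz": 0.22, "fingers": 0}, {"ax": 0, "ay": -0.013, "az": -0.001, "dx": -0.16, "dy": -0.27, "dz": 0.23, "fingers": 0}, {"ax": 0, "ay": -0.013, "az": -0.001, "dx": -0.15, "dy": -0.27, "dz": 0.24, "fingers": 0}, {"ax": 0, "ay": -0.013, "az": 0, "dx": -0.14, "dy": -0.27, "dz": 0.25, "fingers": 0}, {"ax": 0, "ay": -0.013, "az": -0.001, "dx": -0.13, "dy": -0.27, "dz": 0.25, "fingers": 0}, {"ax": 0, "ay": -0.013, "az": 0, "dx": -0.12, "dy": -0.27, "dz": 0.25, "fingers": 0}, {"ax": 0, "ay": -0.002, "az": 0, "dx": -0.04, "dy": -0.1, "dz": 0.1, "fingers": 0}, {"ax": 0, "ay": 0, "az": 0, "dx": 0, "dy": 0, "dz": 0, "fingers": 0}]'

```text
time: 26.15
eef_pos: [0.4189, 0.2103, 0.1996]
tool_rot: [[0.953, 0.302, 0.0], [0.302, -0.953, -0.005], [-0.002, 0.005, -1.0]]
ft_force: [-0.3, -0.0, 0.4]
gripper_width: 0.498
```

```bash
python3 - <<'E'
from h import *
plan((.4195,.2095,.091),17.5,0,8)
E
```

```text
t 26.15 G [0.4189 0.2105 0.2186] yaw 17.6 phi -0.1 q [-1.01  0.3   0.54  2.06 -0.2   0.84 -1.63] w 0.498 F [-0.3 -0.   0.4]
turn 0.3 shift 0.128
ax 0 ay 0 az 0 dx 0 dy 0 dz 0.4
ax 0 ay 0 az 0 dx 0 dy 0 dz 0.4
ax 0.001 ay 0 az 0 dx 0.01 dy 0 dz 0.4
ax 0 ay 0 az 0 dx 0 dy 0.01 dz 0.39
ax 0 ay 0 az 0 dx 0 dy 0 dz 0.4
ax 0 ay 0 az 0 dx 0 dy 0 dz 0.4
ax 0 ay 0 az 0 dx 0 dy 0 dz 0.4
ax 0.001 ay 0 az 0.001 dx 0 dy 0 dz 0.4
```

Call:
servo_tool --deltas '[{"ax": 0, "ay": 0, "az": 0, "dx": 0, "dy": 0, "dz": 0.4, "fingers": 0}, {"ax": 0, "ay": 0, "az": 0, "dx": 0, "dy": 0, "dz": 0.4, "fingers": 0}, {"ax": 0, "ay": 0, "az": 0, "dx": 0, "dy": 0, "dz": 0.4, "fingers": 0}, {"ax": 0, "ay": 0, "az": 0, "dx": 0, "dy": 0, "dz": 0.4, "fingers": 0}, {"ax": 0, "ay": 0, "az": 0, "dx": 0, "dy": 0, "dz": 0.4, "fingers": 0}, {"ax": 0, "ay": 0, "az": 0, "dx": 0, "dy": 0, "dz": 0.4, "fingers": 0}, {"ax": 0, "ay": 0, "az": 0, "dx": 0, "dy": 0, "dz": 0.4, "fingers": 0}, {"ax": 0, "ay": 0, "az": 0, "dx": 0, "dy": 0, "dz": 0.3, "fingers": 0}, {"ax": 0, "ay": 0, "az": 0, "dx": 0, "dy": 0, "dz": 0, "fingers": 0}, {"ax": 0, "ay": 0, "az": 0, "dx": 0, "dy": 0, "dz": 0, "fingers": 0}]'

```text
time: 26.98
eef_pos: [0.4196, 0.2087, 0.077]
tool_rot: [[0.954, 0.3, 0.001], [0.3, -0.954, -0.004], [0.0, 0.005, -1.0]]
ft_force: [0.4, -0.4, -0.2]
gripper_width: 0.5
```

```bash
python3 - <<'E'
from h import *
state()
E
```

```text
t 26.98 G [0.4196 0.2088 0.096 ] yaw 17.5 phi 0.0 q [-0.89  0.52  0.41  2.13 -0.37  0.56 -1.48] w 0.5 F [ 0.4 -0.4 -0.2]
```

Call:
servo_tool --deltas '[{"ax": 0, "ay": 0, "az": 0, "dx": 0, "dy": -0.15, "dz": 0.05, "fingers": 0}, {"ax": 0, "ay": 0, "az": 0, "dx": 0, "dy": -0.15, "dz": 0.05, "fingers": 0}, {"ax": 0, "ay": 0, "az": 0, "dx": 0, "dy": -0.15, "dz": 0, "fingers": 0}, {"ax": 0, "ay": 0, "az": 0, "dx": 0, "dy": -0.15, "dz": 0, "fingers": 0}, {"ax": 0, "ay": 0, "az": 0, "dx": 0, "dy": -0.15, "dz": 0, "fingers": 0}, {"ax": 0, "ay": 0, "az": 0, "dx": 0, "dy": -0.12, "dz": 0, "fingers": 0}, {"ax": 0, "ay": 0, "az": 0, "dx": 0, "dy": 0, "dz": 0, "fingers": 0}, {"ax": 0, "ay": 0, "az": 0, "dx": 0, "dy": 0, "dz": 0, "fingers": 0}, {"ax": 0, "ay": 0, "az": 0, "dx": 0, "dy": 0, "dz": 0, "fingers": 0}, {"ax": 0, "ay": 0, "az": 0, "dx": 0, "dy": 0, "dz": 0, "fingers": 0}]'

```text
time: 27.82
eef_pos: [0.4097, 0.2404, 0.0725]
tool_rot: [[0.954, 0.299, 0.002], [0.299, -0.954, -0.007], [0.0, 0.007, -1.0]]
ft_force: [2.7, -9.2, 1.2]
gripper_width: 0.503
```

```bash
python3 - <<'E'
from h import *
p,R=state()
y=np.array([-np.sin(np.radians(17.5)),np.cos(np.radians(17.5))]); print('shift',(p[:2]-[.4195,.2095])@y)
im,d,P=cap('side'); save('t2.png',cv2.resize(im[140:260,190:340],(750,600)))
E
```

```text
t 27.82 G [0.4096 0.2405 0.0915] yaw 17.4 phi 0.0 q [-0.96  0.54  0.41  2.12 -0.38  0.56 -1.54] w 0.503 F [ 2.7 -9.2  1.2]
shift 0.03242948224451936
```

View pics/t2.png

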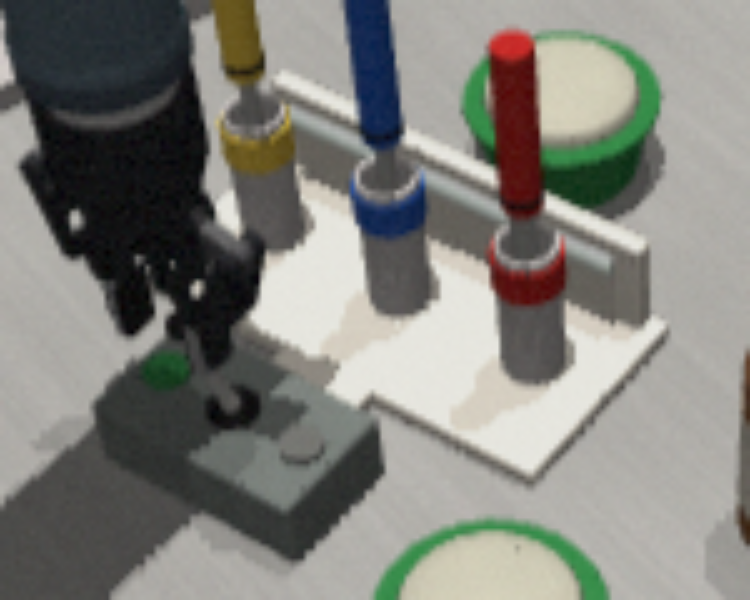

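The lever (stem px 205,375) leans fully to the green lamp, and 9.6 N means it is on its stop. Holding, then easing back to the middle and lifting out.

Call:
servo_tool --deltas '[{"ax": 0, "ay": 0, "az": 0, "dx": 0, "dy": 0, "dz": 0, "fingers": 0}, {"ax": 0, "ay": 0, "az": 0, "dx": 0, "dy": 0, "dz": 0, "fingers": 0}, {"ax": 0, "ay": 0, "az": 0, "dx": 0, "dy": 0, "dz": 0, "fingers": 0}, {"ax": 0, "ay": 0, "az": 0, "dx": 0, "dy": 0, "dz": 0, "fingers": 0}, {"ax": 0, "ay": 0, "az": 0, "dx": 0, "dy": 0, "dz": 0, "fingers": 0}, {"ax": 0, "ay": 0, "az": 0, "dx": 0, "dy": 0, "dz": 0, "fingers": 0}, {"ax": 0, "ay": 0, "az": 0, "dx": 0, "dy": 0, "dz": 0, "fingers": 0}, {"ax": 0, "ay": 0, "az": 0, "dx": 0, "dy": 0, "dz": 0, "fingers": 0}, {"ax": 0, "ay": 0, "az": 0, "dx": 0, "dy": 0, "dz": 0, "fingers": 0}, {"ax": 0, "ay": 0, "az": 0, "dx": 0, "dy": 0, "dz": 0, "fingers": 0}]'

```text
time: 28.7
eef_pos: [0.4096, 0.2404, 0.0725]
tool_rot: [[0.954, 0.299, 0.002], [0.299, -0.954, -0.006], [0.0, 0.007, -1.0]]
ft_force: [3.3, -8.9, 2.3]
gripper_width: 0.499
```

Call:
servo_tool --deltas '[{"ax": 0, "ay": 0, "az": 0, "dx": 0, "dy": 0, "dz": 0, "fingers": 0}, {"ax": 0, "ay": 0, "az": 0, "dx": 0, "dy": 0, "dz": 0, "fingers": 0}, {"ax": 0, "ay": 0, "az": 0, "dx": 0, "dy": 0, "dz": 0, "fingers": 0}, {"ax": 0, "ay": 0, "az": 0, "dx": 0, "dy": 0, "dz": 0, "fingers": 0}, {"ax": 0, "ay": 0, "az": 0, "dx": 0, "dy": 0.17, "dz": 0, "fingers": 0}, {"ax": 0, "ay": 0, "az": 0, "dx": 0, "dy": 0.17, "dz": 0, "fingers": 0}, {"ax": 0, "ay": 0, "az": 0, "dx": 0, "dy": 0.17, "dz": 0, "fingers": 0}, {"ax": 0, "ay": 0, "az": 0, "dx": 0, "dy": 0.17, "dz": 0, "fingers": 0}, {"ax": 0, "ay": 0, "az": 0, "dx": 0, "dy": 0.17, "dz": 0, "fingers": 0}, {"ax": 0, "ay": 0, "az": 0, "dx": 0, "dy": 0, "dz": 0, "fingers": 0}]'

```text
time: 29.53
eef_pos: [0.4195, 0.2085, 0.0726]
tool_rot: [[0.954, 0.299, 0.001], [0.299, -0.954, -0.004], [-0.0, 0.004, -1.0]]
ft_force: [0.8, 0.1, -0.8]
gripper_width: 0.498
```

```bash
python3 - <<'E'
from h import *
p,R=state()
y=np.array([-np.sin(np.radians(17.5)),np.cos(np.radians(17.5))]); print('shift',(p[:2]-[.4195,.2095])@y)
E
```

```text
t 29.53 G [0.4195 0.2086 0.0916] yaw 17.4 phi -0.0 q [-0.89  0.53  0.4   2.13 -0.38  0.55 -1.47] w 0.498 F [ 0.8  0.1 -0.8]
shift -0.0009263360867089979
```

Centred and force-free. Straight up, then a last look.

Call:
servo_tool --deltas '[{"ax": 0, "ay": 0, "az": 0, "dx": 0, "dy": 0, "dz": -0.3, "fingers": 0}, {"ax": 0, "ay": 0, "az": 0, "dx": 0, "dy": 0, "dz": -0.5, "fingers": 0}, {"ax": 0, "ay": 0, "az": 0, "dx": 0, "dy": 0, "dz": -0.5, "fingers": 0}, {"ax": 0, "ay": 0, "az": 0, "dx": 0, "dy": 0, "dz": -0.5, "fingers": 0}, {"ax": 0, "ay": 0, "az": 0, "dx": 0, "dy": 0, "dz": -0.5, "fingers": 0}, {"ax": 0, "ay": 0, "az": 0, "dx": 0, "dy": 0, "dz": -0.5, "fingers": 0}, {"ax": 0, "ay": 0, "az": 0, "dx": 0, "dy": 0, "dz": -0.3, "fingers": 0}, {"ax": 0, "ay": 0, "az": 0, "dx": 0, "dy": 0, "dz": 0, "fingers": 0}, {"ax": 0, "ay": 0, "az": 0, "dx": 0, "dy": 0, "dz": 0, "fingers": 0}, {"ax": 0, "ay": 0, "az": 0, "dx": 0, "dy": 0, "dz": 0, "fingers": 0}]'

```text
time: 30.37
eef_pos: [0.4183, 0.2105, 0.1958]
tool_rot: [[0.954, 0.301, -0.0], [0.301, -0.954, -0.004], [-0.001, 0.004, -1.0]]
ft_force: [-0.1, 0.0, -0.0]
gripper_width: 0.502
```

```bash
python3 look.py red .575 .164 r5; python3 look.py blue .549 .25 b6; python3 - <<'E'
from h import *
im,d,P=cap('side'); X=pts(d,P)
m=(np.hypot(X[...,0]-.4195,X[...,1]-.2105)<.035)&(X[...,2]>.085)&(X[...,2]<.115)
print('ball',m.sum(),X[m].mean(0).round(4)); save('fin.png',cv2.resize(im[60:300,140:440],(750,600)))
E
```

```text
t 30.37 G [0.4183 0.2106 0.2148] yaw 17.5 phi -0.1 q [-1.02  0.31  0.54  2.06 -0.21  0.83 -1.62] w 0.502 F [-0.1  0.  -0. ]
top handle 127 axis pt [0.5786 0.1667 0.225 ] dir [0.166 0.087 0.982] z 0.154 0.235
top steel 29 axis pt [0.5667 0.1632 0.1403] dir [-0.179  0.079  0.981] z 0.11 0.152
side handle 294 axis pt [0.5752 0.1644 0.1914] dir [0.023 0.031 0.999] z 0.126 0.236
side steel 22 axis pt [0.575  0.1611 0.1154] dir [ 0.649 -0.489  0.583] z 0.11 0.124
t 30.47 G [0.4183 0.2103 0.2146] yaw 17.5 phi -0.1 q [-1.02  0.31  0.54  2.06 -0.21  0.83 -1.62] w 0.5 F [-0.5  0.5  0.2]
top handle 184 axis pt [0.5509 0.2522 0.2127] dir [0.069 0.107 0.992] z 0.143 0.236
top steel 19 axis pt [0.5434 0.244  0.1357] dir [ 0.714 -0.698  0.055] z 0.131 0.142
side handle 285 axis pt [0.5501 0.2498 0.1902] dir [0.021 0.031 0.999] z 0.131 0.236
side steel 21 axis pt [0.5504 0.2491 0.1184] dir [ 0.102 -0.148  0.984] z 0.11 0.13
ball 43 [0.419  0.2079 0.1012]
```

View pics/fin.png

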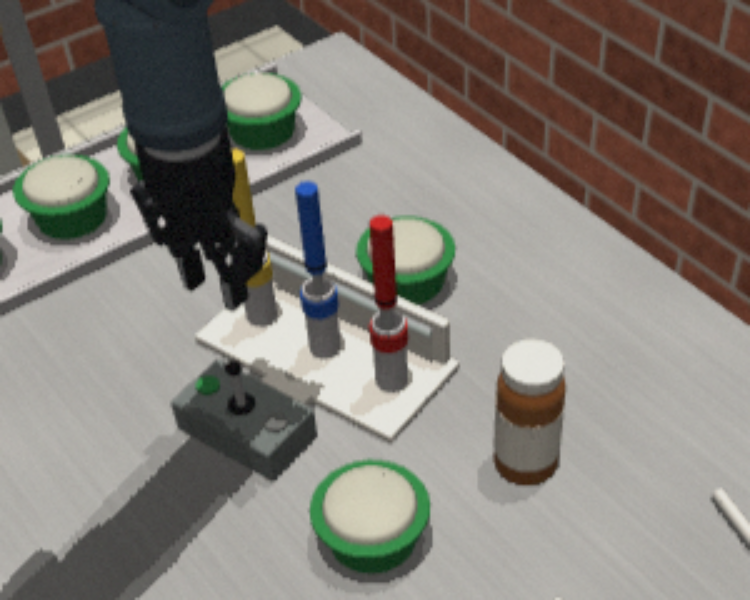

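Both tools are upright in their own cups (310,240 and 385,265). The toggle is back at the middle (235,370), with its ball within 1 mm of the earlier reading. The gripper is clear and the moulds and jar look unmoved.

```bash
python3 -c "
from cell import *
print(finish_job())"
```

```text
the job is handed in; nothing more can be done
None
```

The job is done and handed in at about 30.5 s of the 72 s allowed; `finish_job` reports no verdict.

**Tools:** I took the blue and then the red tool from the drainer, turned each upright and lowered it into the cup of its own colour. Each touched the cup floor lightly (17 N and 6 N) before I released it. In the last views their tops are at about 236 mm, they lean about 0.04 rad by the side camera, and they sit within a few millimetres of the cup axes.

**Toggle:** I pushed it to its stop on the green lamp's side with about 9.6 N, held it there for more than 1.2 s and eased it back. Its ball is within 1 mm of where it was before the push.

**Surroundings:** At the end the gripper was clear with about 0 N on it. The yellow tool, moulds and jar looked unmoved in the pictures, but I did not measure them again.

**What went wrong or disagreed:**
- **Refused calls:** The first two move calls were refused for missing keys, so the third ran from the start pose. It swung the arm through free space without harm, and I re-planned from there.
- **Top camera:** Partly blocked by the arm, it showed the red handle leaning more, about 0.19 rad on few pixels. I trusted the clearer side view.

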